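Clamp a slotted coupling hub on the angle plate with the cam swing clamp

TASK

Clamp the slotted coupling hub ready for drilling: stand it on the sloping plate, flange down and up against both dowel pins, with its slot running straight up and down the slope, and swing the clamp arm over it to its stop. With the cam lever still open, screw the knurled nut down to suit, then flip the lever all the way over, so that the foot's tongue is locked in the slot with its spring pushed in about half way (4 of its 8 mm). Leave the plain hub and the other things on the bench where they are, and let go of everything.

Things in the scene. Friction and masses are not known exactly. Their poses are not given: they have to be found in the camera images.
- slot_hub: Aluminium hub to be clamped, loose, standing on the bench: flange 72 mm diameter, 14 mm high; above it a barrel 48 mm in diameter, total height 60 mm. Across its top runs an open slot 16 mm wide, 6 mm deep (floor at 54 mm). Origin: centre of the underside; z up through the barrel; the slot runs along x (either way round is the same). 0.27 to 0.53 kg.
- plain_hub: A like hub of the same size but with no slot, only a round bore in its flat top; it stays where it is. Origin: centre of the underside, z up. The two hubs' places may be swapped.
- fixture: Grey angle plate, fixed to the bench; carries the sloping plate and the clamp. Origin on the bench straight below the hub's place; x level, away from the robot, y left, z up. Base 245 x 190 x 12 mm, from x = -85 to +160 mm; two ribs stand between it and the plate.
- plate: Its sloping face, 30 degrees, rising away from the robot. Origin on the face, 56 mm above the bench, where the middle of the hub's underside belongs; x straight up the slope, y left across it, z square out of it. Face from x = -60 to +155, y = -95 to +95 mm. Dowel pins, 12 mm wide and high, at x = -31, y = +28 and -28 mm: a 72 mm flange pushed down the slope against both is centred on the origin.
- clamp_swing (a joint): Angle of the clamp arm about its column (axis along plate z), rad: 0 = points straight down the slope over the hub, at its stop; grows as the arm swings to the left (plate +y), up to 1.65. Stays where left; 0.4 N m turns it. Lever, nut and foot swing with it. The arm is a bar 22 mm wide; with the lever open its underside is 92 mm and its top 110 mm above the plate's face.
- lever_pivot (a point): Pivot of the cam lever, on the axis of the clamp's column (38 mm diameter, at plate x = 125, y = 0 mm), 128 mm above the plate's face. The pin lies square to the arm (along plate y when the arm is over the hub).
- nut_grip (a point): Middle of the knurled steel nut, on its axis at the arm's end, 125 mm from the column's axis, 132 mm above the plate's face with the lever open. 36 mm in diameter, from 14 mm below to 12 mm above this point, axis along plate z; a 14 mm wide spindle end rises up to 11 mm above its top; the arm's end boss is 19 mm below this point.
- set_nut (a joint): Turn of the knurled nut, rad, 0 to 6.3; grows clockwise seen from above and lowers the spring foot by 8 mm a turn (1.27 mm a rad). Stays where left; 0.07 N m turns it. At 4.0 the lock is right: the open foot hangs 2 mm above the hub's top and the closed lever pushes its spring in by 4 mm; 0.8 rad more or less changes that by 1 mm.
- cam_lever (a joint): Angle of the cam lever, rad: 0 = open (leaning up and back, up the slope), 2.09 = fully closed (lying over the arm, towards the nut). The cam lowers the arm, nut and foot along plate -z by 5.73 mm a rad, 12 mm in all. It stays where it is left; about 0.2 N m turns it, 0.3 once the foot presses.
- lever_ball (a point): Centre of the black ball, 28 mm in diameter, on the cam lever, 85 mm from its pivot. Open, the line from pivot to ball stands 50 degrees above the plate's face, pointing away from the nut; closed, 10 degrees above the face, pointing toward the nut.
- foot_tip (a point): Middle of the lower face of the clamp foot's tongue, below the nut on the same axis. The tongue is 34 mm long (along the arm), 11 mm wide and 9 mm high, below a round shoe of 32 mm diameter.
- foot (a joint): How far the foot's spring is pushed in, m: 0 = free, 0.008 = solid. 3 N a mm, so 12 N when half way in.
- tape_measure: Bystander: yellow pocket tape measure, 37 x 80 x 66 mm, origin under its middle.
- spanner: Bystander: spanner lying flat, 36 x 188 x 10 mm, long along its y, origin under its middle.
- side_cutters: Bystander: side cutters lying flat, 139 x 69 x 13 mm, long along x, origin under the middle.
- parts_box: Bystander: clear parts box, 89 x 107 x 33 mm, origin under its middle.
- wood_box: Bystander: brown wooden box, 85 x 165 x 56 mm, long along y, origin under its middle.
- screwdriver: Bystander: screwdriver lying flat, 32 x 225 x 32 mm, long along its y, origin under its middle.
- gland: Bystander: cable gland standing on end, 46 x 52 x 68 mm, origin under its middle.
- grease_tube: Bystander: upright grease tube, 49 mm diameter, 138 mm high, origin under its middle.
There are look-alikes about, which are no part of the job. Leave any green look-alike of the slot_hub alone.

How it is judged:
By the outcome, as a careful person would: the job done as asked, in the order asked, and still so for the second after the job is handed in, with the robot touching nothing.
It also fails if it takes over 72 s, if anything falls off the work surface, if the arm or the gripper's body presses on something with over 40 N, if the wrist force passes 120 N, or if a joint passes its speed limit or range.

ROBOT

A 6-joint arm with a two-finger parallel gripper is mounted at the origin on a cart in front of the work surface, level with it; the furniture and walls round the work are solid. World frame = base frame: x ahead of the robot, y to its left, z up, the work surface at z = 0. Lengths are in m, angles in degrees, forces in N, time in s.
With the tool pointing down it reaches from about 0.325 to 0.9 m from the base axis. Payload 3.5 kg.
Tool frame: the origin (TCP) lies midway between the tips of the shut fingers; the grasp point (between the pads) lies 19 mm behind it; z points along the fingers, y is the line along which they close (so a half turn about z gives the same grasp; the last joint's range is limited). The gripper opens to 85 mm and grips with 20 to 120 N. Pads are 22 mm wide; open, the fingers measure 114 mm over their backs; the gripper's body (76 mm by 85 mm) begins 54 mm behind the grasp point. The pads swing forward as they close: fully open they stand 13 mm farther back than shut.
Start: joints at [61.398, 15.837, -1.513, 72.651, 0, 84.076], TCP at [0.241, 0.577, 0.231] pointing down, gripper open.
Joint ranges: [-178.77, 178.77], [-48.84, 107.48], [-61.69, 71.31], [-111.58, 123.2], [-90, 87.43], [-180, 180]. Speed limits (degrees/s): [147.25, 147.25, 180, 180, 180, 180].

INTERFACE

Orientations are given as [roll, pitch, yaw] about the fixed x, y, z axes, in that order (R = Rz(yaw) Ry(pitch) Rx(roll)).
In Python, from plant import arm gives the robot as it stands.
- The arm moves only by the tool send_rows, never from a script. Its arguments are lists of equal length, an entry for each row: "claw": the finger opening in mm, from 0 to 85.4; "linear": the shift along the tool's x, y, z in mm, a list of three; "yaw": the turn about the tool's z in degrees. In form: {"claw": [claw, ...], "linear": [[dx, dy, dz], ...], "yaw": [yaw, ...]}. A call has 1 to 5 rows; each row shifts and turns the commanded pose from where the row before left it, along the tool's axes as they then stand; what a row does not reach is not made up. A row lasts 1/8 s, in which the tool goes at most 62.5 mm and 10.7 degrees, less where a joint would pass 70% of its speed; a pose out of reach is approached as far as the arm can. A call with a gripper value outside its range is refused whole. The fingers move at their own pace and stop on an object; the grip force is fixed at half the most. Time passes only in rows, so rows that do not move let the fingers close. It gives the time, the measured TCP pose, the force, the opening and the grip force at its end, in the units of the state.
- arm.get_obs(): the state, without advancing time (a new reading comes with each control period).
- arm.capture(name): name is "scene" or "top" or "wrist"; returns a dict with "color" (400x640x3 uint8, blue, green, red), "mtx" (3x3 intrinsics, pixels), "k1" (the pictures are not rectified: a ray, as slopes to the right and down, at radius r is drawn at 1 + k1 r^2 times it, then the intrinsics apply), "world_from_camera" (4x4, takes a point from camera to world coordinates). Camera axes: x right, y down, z forward; pixel columns grow to the right and rows downward; lengths in m; the calibration is good to about 2 mm. A picture is of the moment at which its call begins. There is no depth.
- arm.sign_off(): hands the job in; it is judged then, once.
Trained networks look in a picture, given as the dict that the camera call returned (one of the last four; its "shot" number tells which), for a name from the list of things; names that differ only in an ending like _2 or _b are one class to them, and where a whole thing is asked for, a point or a joint stands for the part that bears it (a point fixed in the world has none). Each returns a list of dicts, best first, with "confidence" (0 to 1); they miss things now and then, are a little off and sometimes report something else, mostly with a low value. They report only what shows in the picture. A call takes as long as a camera call. They do not tell look-alikes from the thing itself.
- arm.cut_out(target, picture): "mask" (400x640 bool, what is visible of it).
- arm.tip_of(target, picture): "xyz" ([x, y, z] in m, in world coordinates, good to about 4 mm: a listed point, or the origin of a listed thing).
The state is a dict: "clock": time; "q": joint angles; "qvel": joint speeds; "tau": joint torques, N m; "eef_pos": TCP position; "ee_rot": TCP orientation; "contact_force": force on the tool from outside, world axes, zero at the start; "ft_torque": the same for the moment, N m; "grip_width": finger opening in m; "grasp_force": force on a finger pad.
Only numpy, scipy, OpenCV 4.12 (cv2) and the standard library are available. Lean on these libraries where they do the work, as an engineer would, in place of code of your own. Each camera call takes 0.05 s, during which the arm holds its last target. There are 200 camera calls.

## Working session

There is one attempt and no reset: what is moved stays moved. The work goes in short steps, Python scripts to look and compute and a tool call to move; the robot and the scene stay as the last step left them, time stands still between calls to the robot, and variables do not carry over. Pictures are saved under pics/ and viewed, at most 10 in all, crops included, and the job is handed in when it is done.

Besides the shell and the picture viewer there is one more tool, called after "Call:" as name(argument=value, ...), one argument or row to a line, values as JSON. send_rows: Moves the arm, as the interface text tells. Its arguments: {"type":"object","properties":{"claw":{"type":"array","items":{"type":"number"}},"linear":{"type":"array","items":{"type":"array","items":{"type":"number"}}},"yaw":{"type":"array","items":{"type":"number"}}},"required":["claw","linear","yaw"]}

```bash
ls; mkdir -p pics; cat > h.py <<'E'
import numpy as np, cv2
from plant import arm
from scipy.spatial.transform import Rotation as R
def snap(n,f=None):
    p=arm.capture(n)
    if f: cv2.imwrite('pics/'+f,p['color'])
    return p
def ray(p,uv):
    K=p['mtx']; d=cv2.undistortPoints(np.array([[uv]],float),K,np.array([p['k1'],0,0,0,0.]))[0,0]
    T=p['world_from_camera']; return T[:3,3],T[:3,:3]@np.array([d[0],d[1],1])
def atz(p,uv,z):
    o,d=ray(p,uv); return o+d*(z-o[2])/d[2]
def proj(p,X):
    T=np.linalg.inv(p['world_from_camera']); X=np.atleast_2d(X)
    rv=cv2.Rodrigues(T[:3,:3])[0]
    return cv2.projectPoints(X.astype(float),rv,T[:3,3],p['mtx'],np.array([p['k1'],0,0,0,0.]))[0][:,0]
E
python3 - <<'E'
from h import *
np.set_printoptions(precision=4,suppress=True)
o=arm.get_obs(); print(o)
for n in ('scene','top'):
    p=snap(n,n+'0.png'); print(n,p['world_from_camera'],p['mtx'][0,0],p['k1'])
    for t in ('slot_hub','plain_hub','fixture','plate','lever_pivot','nut_grip','lever_ball','foot_tip','tape_measure','spanner','side_cutters','parts_box','wood_box','screwdriver','gland','grease_tube'):
        r=arm.tip_of(t,p)
        print(t,[(np.round(x['xyz'],3).tolist(),round(x['confidence'],2)) for x in r[:3]])
E
```

```text
pics
{'clock': 0.0, 'q': array([61.3992, 15.878 , -1.598 , 72.6486, -0.0008, 84.0769]), 'qvel': array([ 0.0161,  0.1171, -0.0557,  0.0111, -0.061 , -0.0126]), 'tau': array([  0.0006, -44.5509,  29.5203,   0.0164,  -0.0002,   0.    ]), 'eef_pos': array([0.2406, 0.576 , 0.2302]), 'ee_rot': array([-179.876 ,   -0.0121,  157.3223]), 'contact_force': array([ 1.3611, -0.607 ,  0.4067]), 'ft_torque': array([ 0.0335, -0.0402, -0.0415]), 'grasp_force': 0.0, 'grip_width': 0.08514957400742576}
scene [[ 0.736  -0.52    0.4335 -0.1604]
 [-0.6769 -0.5535  0.4853 -0.7641]
 [-0.0124 -0.6506 -0.7594  1.3674]
 [ 0.      0.      0.      1.    ]] 480.5135316375059 -0.015642948111858825
slot_hub [([0.502, -0.354, 0.001], 0.87), ([0.506, -0.23, -0.004], 0.8)]
plain_hub [([0.518, 0.303, 0.001], 0.62)]
fixture [([0.576, 0.007, 0.001], 0.82)]
plate [([0.576, 0.012, 0.054], 0.71), ([0.644, 0.296, 0.001], 0.4)]
lever_pivot [([0.623, 0.022, 0.229], 0.62)]
nut_grip [([0.569, 0.132, 0.216], 0.62)]
lever_ball [([0.614, -0.033, 0.292], 0.75)]
foot_tip [([0.511, 0.46, -0.0], 0.31)]
tape_measure [([0.372, 0.174, -0.0
[... 501 characters left out ...]
 1.7812]
 [ 0.      0.      0.      1.    ]] 463.1880967875775 -0.1387833654868521
slot_hub [([0.503, -0.233, 0.004], 0.6), ([0.503, -0.353, -0.0], 0.59)]
plain_hub [([0.517, 0.305, 0.001], 0.73), ([0.505, -0.351, -0.002], 0.18)]
fixture [([0.58, 0.011, 0.002], 0.66)]
plate [([0.579, 0.014, 0.055], 0.98)]
lever_pivot [([0.621, 0.018, 0.23], 0.79)]
nut_grip [([0.569, 0.134, 0.222], 0.59)]
lever_ball []
foot_tip []
tape_measure []
spanner []
side_cutters [([0.372, -0.294, 0.0], 0.48)]
parts_box [([0.646, 0.294, 0.001], 0.75)]
wood_box [([0.652, -0.331, -0.001], 0.66)]
screwdriver [([0.645, 0.294, -0.002], 0.26)]
gland [([0.506, -0.353, -0.001], 0.15)]
grease_tube [([0.51, 0.46, -0.001], 0.47)]
```

View pics/scene0.png

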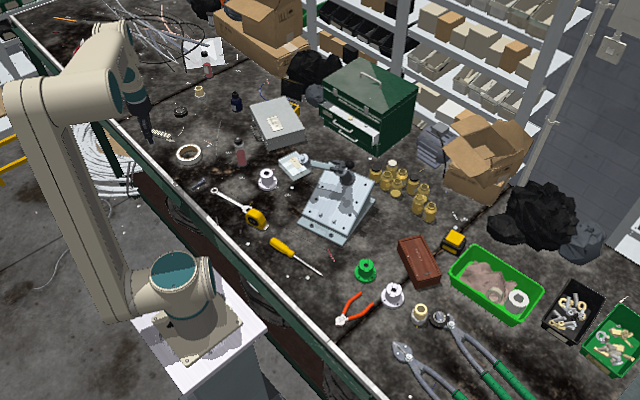

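View pics/top0.png

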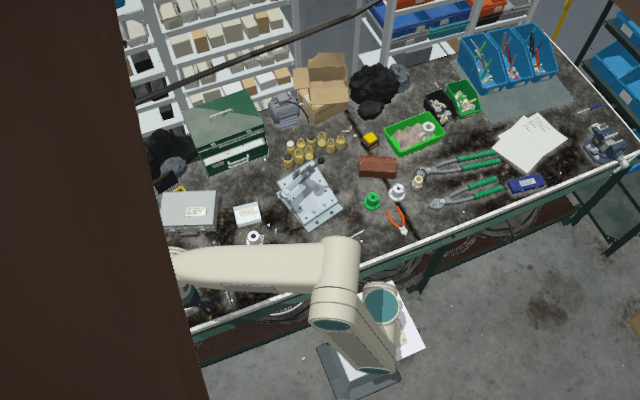

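The scene shows white hubs at about (267,178) and (392,295), the green look-alike at (364,270), and the fixture at (338,205) with its clamp swung left. I'll zoom in to see which white hub has the slot.

```bash
python3 - <<'E'
from h import *
s=cv2.imread('pics/scene0.png');t=cv2.imread('pics/top0.png')
def c(im,u,v,w,h,k): return cv2.resize(im[v-h//2:v+h//2,u-w//2:u+w//2],None,fx=k,fy=k,interpolation=cv2.INTER_CUBIC)
a=c(s,267,178,50,50,4);b=c(s,392,293,50,50,4);d=c(t,397,192,50,50,4);e=c(t,254,238,50,50,4)
top=np.hstack([a,b,d,e])
bot=np.hstack([c(s,338,205,100,100,4),c(t,310,195,100,100,4)])
cv2.imwrite('pics/c1.png',np.vstack([top,bot]))
E
```

```text
(no output)
```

View pics/c1.png

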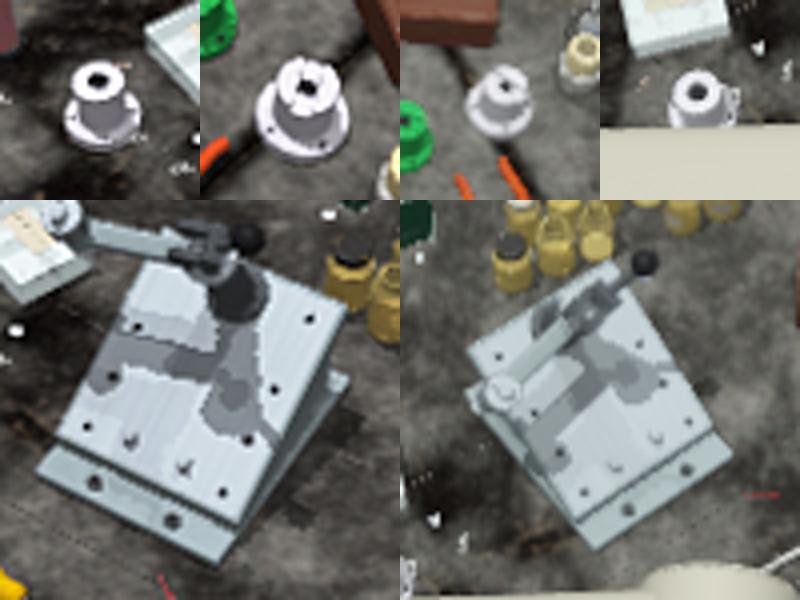

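The slotted hub is the white one at about (0.503, -0.353): notches show in its rim, while the hub at (0.518, 0.303) is plain. Next I fit the fixture pose from the plate corners and plan the move over the hub.

```bash
cat >> h.py <<'E'
def pose():
    o=arm.get_obs(); return np.array(o['eef_pos']),o['ee_rot'][2],o
def plan(X,psi,n,start=None,claw=None):
    """n rows from start (measured) to X,psi; prints rows in tool axes (mm,deg)"""
    p,s,_=pose() if start is None else (np.array(start[0]),start[1],0)
    p=p*1000; X=np.array(X)*1000; d=(psi-s+180)%360-180; p0=p.copy(); s0=s; out=[];yw=[]
    for i in range(1,n+1):
        t=p0+(X-p0)*i/n; e=t-p; c,q=np.cos(np.radians(s)),np.sin(np.radians(s))
        l=np.round([c*e[0]+q*e[1], q*e[0]-c*e[1], -e[2]],1)
        p=p+np.array([c*l[0]+q*l[1],q*l[0]-c*l[1],-l[2]])
        y=round(-(s0+d*i/n-s),1); s=s-y; out.append(l.tolist()); yw.append(y)
    for i in range(0,n,5): print('linear',out[i:i+5],'yaw',[float(v) for v in yw[i:i+5]])
    return p/1000,s
c30,s30=np.cos(np.pi/6),.5
def pw(F,P):
    """plate coords (m) -> world; F=(x,y,yaw rad)"""
    P=np.atleast_2d(P).astype(float); fx=P[:,0]*c30-P[:,2]*s30; z=.056+P[:,0]*s30+P[:,2]*c30
    c,s=np.cos(F[2]),np.sin(F[2])
    return np.c_[F[0]+c*fx-s*P[:,1],F[1]+s*fx+c*P[:,1],z]
E
python3 - <<'E'
from h import *
from scipy.optimize import least_squares
np.set_printoptions(precision=4,suppress=True)
ps=snap('scene');pt=snap('top')
C=np.array([[-.06,.095,0],[-.06,-.095,0],[.155,-.095,0],[.155,.095,0]])
us=np.array([[302.2,263.8],[348,286.2],[374.4,231.8]]); ut=np.array([[305.7,225],[338,202],[313.2,160.3],[277,182.3]])
f=lambda F: np.r_[(proj(ps,pw(F,C[:3]))-us).ravel(),(proj(pt,pw(F,C))-ut).ravel()]
r=least_squares(f,[.578,.01,.2],loss='soft_l1'); F=r.x; print(F,np.degrees(F[2]),r.fun)
np.save('F.npy',F)
n=np.array([.569,.133,.219])
for th in (1.0,1.2,1.3,1.4,1.5): print(th,pw(F,[.125-.125*np.cos(th),.125*np.sin(th),.132]))
print(pw(F,[.125,0,.128]))
a=plan([.42,.05,.28],180,11); plan([.49,-.353,.25],180,8,start=a)
E
```

```text
[0.5729 0.003  0.2794] 16.006973768183112 [ -0.9511 -48.696   -0.2427 -48.843    0.57   -50.0777   0.3223   0.8662
   2.8095  -0.29     1.1082  -0.4098   1.3949   0.7463]
1.0 [[0.5283 0.0996 0.199 ]]
1.2 [[0.5437 0.1158 0.2102]]
1.3 [[0.5525 0.1224 0.2161]]
1.4 [[0.5619 0.1279 0.2222]]
1.5 [[0.5718 0.1323 0.2284]]
[[0.6155 0.0152 0.2294]]
linear [[-33.5, -37.9, -4.4], [-32.0, -39.1, -4.5], [-30.7, -40.2, -4.4], [-29.2, -41.3, -4.4], [-27.7, -42.3, -4.4]] yaw [-2.1, -2.0, -2.1, -2.0, -2.1]
linear [[-26.2, -43.3, -4.5], [-24.5, -44.2, -4.4], [-23.0, -45.0, -4.4], [-21.4, -45.9, -4.4], [-19.6, -46.6, -4.5]] yaw [-2.1, -2.0, -2.1, -2.1, -2.0]
linear [[-18.0, -47.2, -4.4]] yaw [-2.1]
linear [[-8.7, -50.4, 3.8], [-8.8, -50.4, 3.7], [-8.7, -50.3, 3.8], [-8.7, -50.4, 3.7], [-8.8, -50.4, 3.8]] yaw [0.0, 0.0, 0.0, 0.0, 0.0]
linear [[-8.7, -50.4, 3.7], [-8.7, -50.4, 3.8], [-8.8, -50.4, 3.7]] yaw [0.0, 0.0, 0.0]
```

Call:
send_rows(
  claw=[85, 85, 85, 85, 85],
  linear=[
    [-33.5, -37.9, -4.4],
    [-32, -39.1, -4.5],
    [-30.7, -40.2, -4.4],
    [-29.2, -41.3, -4.4],
    [-27.7, -42.3, -4.4],
  ],
  yaw=[-2.1, -2.0, -2.1, -2.0, -2.1],
)

```text
clock: 2.42
eef_pos: [0.3227, 0.3359, 0.2538]
ee_rot: [180.0, 0.0, 167.7]
contact_force: [1.0, -0.7, -0.5]
grip_width: 0.085
grasp_force: 0.0
```

Call:
send_rows(
  claw=[85, 85, 85, 85, 85],
  linear=[
    [-26.2, -43.3, -4.5],
    [-24.5, -44.2, -4.4],
    [-23, -45, -4.4],
    [-21.4, -45.9, -4.4],
    [-19.6, -46.6, -4.5],
  ],
  yaw=[-2.1, -2.0, -2.1, -2.1, -2.0],
)

```text
clock: 3.05
eef_pos: [0.4041, 0.0963, 0.2761]
ee_rot: [180.0, 0.1, 178.0]
contact_force: [0.7, -0.1, 0.1]
grip_width: 0.0855
grasp_force: 0.0
```

Call:
send_rows(
  claw=[85, 85, 85, 85, 85],
  linear=[
    [-18, -47.2, -4.4],
    [-8.7, -50.4, 3.8],
    [-8.8, -50.4, 3.7],
    [-8.7, -50.3, 3.8],
    [-8.7, -50.4, 3.7],
  ],
  yaw=[-2.1, 0, 0, 0, 0],
)

```text
clock: 3.68
eef_pos: [0.4551, -0.1532, 0.2652]
ee_rot: [-180.0, 0.0, -180.0]
contact_force: [0.4, 0.3, 0.7]
grip_width: 0.085
grasp_force: 0.0
```

Call:
send_rows(
  claw=[85, 85, 85, 85, 85],
  linear=[
    [-8.8, -50.4, 3.8],
    [-8.7, -50.4, 3.7],
    [-8.7, -50.4, 3.8],
    [-8.8, -50.4, 3.7],
    [0, 0, 0],
  ],
  yaw=[0, 0, 0, 0, 0],
)

```text
clock: 4.3
eef_pos: [0.4901, -0.3563, 0.249]
ee_rot: [-180.0, -0.0, 179.8]
contact_force: [-0.1, 0.3, -0.1]
grip_width: 0.085
grasp_force: 0.0
```

```bash
python3 - <<'E'
from h import *
from scipy.optimize import least_squares
np.set_printoptions(precision=4,suppress=True)
ps=snap('scene');pt=snap('top');p=snap('wrist')
C=np.array([[-.06,.095,0],[-.06,-.095,0],[.155,-.095,0],[.155,.095,0]])
us=np.array([[302.2,213.8],[348,236.2],[374.4,181.8]]); ut=np.array([[305.7,225],[338,202],[313.2,160.3],[277,182.3]])
f=lambda F: np.r_[(proj(ps,pw(F,C[:3]))-us).ravel(),(proj(pt,pw(F,C))-ut).ravel()]
r=least_squares(f,[.578,.01,.2]); F=r.x; print(F,np.degrees(F[2]),r.fun)
np.save('F.npy',F)
for th in (1.2,1.3,1.4,1.5): print(th,pw(F,[.125-.125*np.cos(th),.125*np.sin(th),.132]))
print(pw(F,[.125,0,.128]))
print(pose()[:2],p['world_from_camera'],p['mtx'][0,0])
print([(x['xyz'],x['confidence']) for x in arm.tip_of('slot_hub',p)])
cv2.imwrite('pics/w1.png',p['color'])
E
```

```text
[0.5765 0.0068 0.2753] 15.773509695573868 [-0.8926  0.0506 -0.3973 -0.0393  0.5579 -1.0673 -0.9294  0.4319  1.6881
 -0.5775  0.125  -0.7732  0.2965  0.2371]
1.2 [[0.5478 0.1198 0.2102]]
1.3 [[0.5566 0.1263 0.2161]]
1.4 [[0.566  0.1318 0.2222]]
1.5 [[0.5759 0.1362 0.2284]]
[[0.6191 0.0188 0.2294]]
(array([ 0.4897, -0.3524,  0.2499]), np.float64(-179.97385699137055)) [[ 0.0009  0.958   0.2866  0.4171]
 [ 1.     -0.0015  0.0018 -0.353 ]
 [ 0.0022  0.2866 -0.958   0.3917]
 [ 0.      0.      0.      1.    ]] 354.30838846504
[([0.501, -0.2283, 0.0021], 0.65), ([0.4977, -0.3535, -0.0067], 0.61)]
```

View pics/w1.png

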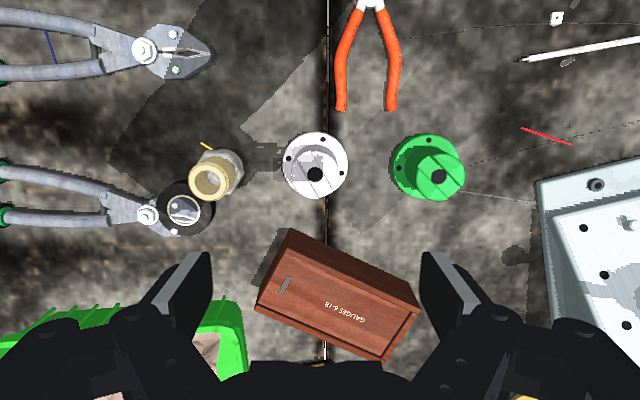

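The wrist view shows the white hub at (316,165) with a diagonal slot across its top, and the green hub at (428,168). I'll enlarge the white one to measure the slot angle.

```bash
python3 - <<'E'
from h import *
im=cv2.imread('pics/w1.png')[125:205,275:355]
cv2.imwrite('pics/c2.png',cv2.resize(im,None,fx=7,fy=7,interpolation=cv2.INTER_NEAREST))
E
```

```text
(no output)
```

View pics/c2.png

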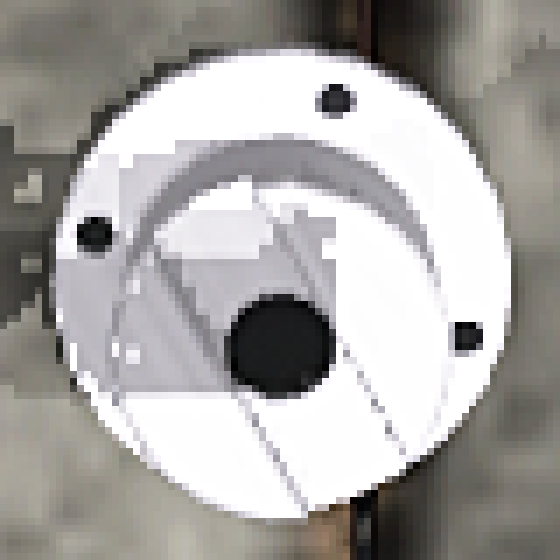

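```bash
python3 - <<'E'
from h import *
np.set_printoptions(precision=4,suppress=True)
p=snap('wrist'); g=lambda x,y,z: atz(p,(275+(x-3)/7,125+(y-3)/7),z)
for a,b,z in [((255,190),(405,455),.06),((165,258),(305,510),.06),((165,258),(305,510),.054)]:
    A,B=g(*a,z),g(*b,z); d=B-A; ang=np.degrees(np.arctan2(d[1],d[0]));print(A,B,ang)
    print(' offset of line from bore', np.cross(d[:2]/np.linalg.norm(d[:2]),(g(281,346,.054)-A)[:2]))
print('bore',g(281,346,.054),'flange L/R',g(55,284,.014),g(510,284,.014),'top far',g(283,48,.014))
th=np.radians(np.arange(0,360,30))
c=g(281,346,.054); 
print((proj(p,np.c_[c[0]+.036*np.cos(th),c[1]+.036*np.sin(th),.014+0*th])-[275,125])*7)
E
```

```text
[ 0.4776 -0.3556  0.06  ] [ 0.515  -0.3348  0.06  ] 29.146014317441573
 offset of line from bore -0.008223963344600599
[ 0.487  -0.3679  0.06  ] [ 0.5231 -0.3487  0.06  ] 28.0271192423485
 offset of line from bore 0.0074638317575751135
[ 0.4883 -0.3682  0.054 ] [ 0.525  -0.3487  0.054 ] 28.027119242348505
 offset of line from bore 0.008311609087177901
bore [ 0.5008 -0.3521  0.054 ] flange L/R [ 0.5008 -0.3873  0.014 ] [ 0.5008 -0.3165  0.014 ] top far [ 0.4643 -0.3518  0.014 ]
[[278.096  501.6188]
 [391.0541 472.7859]
 [475.6526 392.9195]
 [509.307  281.2477]
 [481.0974 166.4901]
 [396.5207  80.4307]
 [278.1483  48.443 ]
 [159.7479  80.3074]
 [ 75.1113 166.3045]
 [ 46.8572 281.0754]
 [ 80.507  392.8047]
 [165.1257 472.7335]]<stdin>:6: DeprecationWarning: Arrays of 2-dimensional vectors are deprecated. Use arrays of 3-dimensional vectors instead. (deprecated in NumPy 2.0)
```

Hub centre is (0.501, -0.352) with the slot at 28.6°, and the flange outline, slot width and reach all agree. I'll grasp with tool x along the slot.

```bash
python3 - <<'E'
from h import *
a=plan([.501,-.352,.13],180+28.6,4); plan([.501,-.352,.025],208.6,4,start=a)
E
```

```text
linear [[-2.8, -0.0, 30.1], [-2.7, -0.4, 30.0], [-2.7, -0.8, 30.1], [-2.5, -1.0, 30.1]] yaw [-7.1, -7.2, -7.1, -7.1]
linear [[-0.0, -0.0, 26.2], [-0.0, -0.0, 26.3], [-0.0, -0.0, 26.2], [-0.0, -0.0, 26.3]] yaw [-0.0, -0.0, -0.0, -0.0]
```

Call:
send_rows(
  claw=[85, 85, 85, 85],
  linear=[
    [-2.8, 0, 30.1],
    [-2.7, -0.4, 30],
    [-2.7, -0.8, 30.1],
    [-2.5, -1, 30.1],
  ],
  yaw=[-7.1, -7.2, -7.1, -7.1],
)

```text
clock: 5.05
eef_pos: [0.5014, -0.3519, 0.1295]
ee_rot: [-180.0, 0.0, -151.1]
contact_force: [0.1, 1.1, -0.5]
grip_width: 0.0848
grasp_force: 0.0
```

Call:
send_rows(
  claw=[85, 85, 85, 85, 85],
  linear=[
    [0, 0, 26.2],
    [0, 0, 26.3],
    [0, 0, 26.2],
    [0, 0, 26.3],
    [0, 0, 0],
  ],
  yaw=[0, 0, 0, 0, 0],
)

```text
clock: 5.68
eef_pos: [0.4994, -0.3506, 0.023]
ee_rot: [179.7, -0.1, -151.4]
contact_force: [-0.8, 0.5, 0.4]
grip_width: 0.0851
grasp_force: 0.0
```

Call:
send_rows(
  claw=[40, 40, 40, 40, 40],
  linear=[
    [0, 0, 0],
    [0, 0, 0],
    [0, 0, 0],
    [0, 0, 0],
    [0, 0, 0],
  ],
  yaw=[0, 0, 0, 0, 0],
)

```text
clock: 6.3
eef_pos: [0.5023, -0.354, 0.0267]
ee_rot: [-179.9, 0.1, -151.5]
contact_force: [-0.0, 1.0, 7.1]
grip_width: 0.0462
grasp_force: 62.9
```

```bash
python3 - <<'E'
from h import *
a=plan([.501,-.352,.20],208.6,4); plan([.480,-.02,.2],195.8,8,start=a)
E
```

```text
linear [[0.0, 0.6, -43.3], [0.1, 0.6, -43.3], [0.0, 0.6, -43.4], [0.1, 0.6, -43.3]] yaw [-0.0, -0.0, -0.1, 0.0]
linear [[-17.6, 37.7, 0.0], [-16.5, 38.1, 0.0], [-15.5, 38.6, 0.0], [-14.3, 39.1, 0.0], [-13.3, 39.4, 0.0]] yaw [1.6, 1.6, 1.6, 1.6, 1.6]
linear [[-12.2, 39.7, 0.0], [-11.0, 40.1, 0.0], [-9.9, 40.4, 0.0]] yaw [1.6, 1.6, 1.6]
```

Call:
send_rows(
  claw=[40, 40, 40, 40],
  linear=[
    [0, 0, -20],
    [0, 0, -45],
    [0, 0, -60],
    [0, 0, -50],
  ],
  yaw=[0, 0, 0, 0],
)

```text
clock: 6.8
eef_pos: [0.5007, -0.353, 0.2011]
ee_rot: [180.0, -0.0, -151.5]
contact_force: [1.0, -0.4, -3.9]
grip_width: 0.0463
grasp_force: 63.0
```

Call:
send_rows(
  claw=[40, 40, 40, 40, 40],
  linear=[
    [-17.6, 37.7, 0],
    [-16.5, 38.1, 0],
    [-15.5, 38.6, 0],
    [-14.3, 39.1, 0],
    [-13.3, 39.4, 0],
  ],
  yaw=[1.6, 1.6, 1.6, 1.6, 1.6],
)

```text
clock: 7.42
eef_pos: [0.4872, -0.1441, 0.1989]
ee_rot: [179.9, -0.1, -159.6]
contact_force: [0.7, 0.9, -4.4]
grip_width: 0.0469
grasp_force: 63.3
```

Call:
send_rows(
  claw=[40, 40, 40, 40],
  linear=[
    [-12.2, 39.7, 0],
    [-11, 40.1, 0],
    [-9.9, 40.4, 0],
    [0, 0, 0],
  ],
  yaw=[1.6, 1.6, 1.6, 0],
)

```text
clock: 7.92
eef_pos: [0.479, -0.0188, 0.1988]
ee_rot: [179.9, -0.1, -164.1]
contact_force: [-0.2, -0.7, -4.5]
grip_width: 0.0467
grasp_force: 63.5
```

```bash
python3 - <<'E'
from h import *
np.set_printoptions(precision=4,suppress=True)
s=snap('scene');t=snap('top');w=snap('wrist')
F=np.load('F.npy');print(pose()[:2])
for n,p in (('s',s),('t',t),('w',w)):
    for q in ('lever_pivot','nut_grip','lever_ball','foot_tip','plate','slot_hub'): print(n,q,[(np.round(x['xyz'],4).tolist(),round(x['confidence'],2)) for x in arm.tip_of(q,p)[:2]])
c=proj(s,[.48,-.02,.3])[0].astype(int);d=proj(t,[.48,-.02,.3])[0].astype(int);print(c,d)
def cr(p,c,w,h,k): u=max(0,c[0]-w//2);v=max(0,c[1]-h//2); return cv2.resize(p['color'][v:v+h,u:u+w],(w*k,h*k),interpolation=cv2.INTER_CUBIC)
A=cr(s,(c[0]+10,c[1]),130,130,3);B=cr(t,(d[0],d[1]),130,130,3);
W=cv2.resize(w['color'],(336,210))
cv2.imwrite('pics/c3.png',np.hstack([A,B])); cv2.imwrite('pics/w2.png',w['color'])
E
```

```text
(array([ 0.4803, -0.0215,  0.1993]), np.float64(-164.27648386477298))
s lever_pivot [([0.6488, -0.3306, 0.0013], 0.69)]
s nut_grip [([0.5677, 0.1305, 0.2147], 0.56), ([0.3611, 0.3321, -0.0008], 0.55)]
s lever_ball [([0.6167, -0.0371, 0.2947], 0.49)]
s foot_tip []
s plate [([0.578, 0.0086, 0.0562], 0.74)]
s slot_hub [([0.5034, -0.2272, -0.0014], 0.94), ([0.4797, -0.0223, 0.1738], 0.72)]
t lever_pivot [([0.6258, 0.0174, 0.2323], 0.59), ([0.6098, -0.0388, 0.2902], 0.4)]
t nut_grip [([0.5707, 0.135, 0.2176], 0.62)]
t lever_ball [([0.6097, -0.0397, 0.2922], 0.72)]
t foot_tip [([0.6474, 0.2963, -0.002], 0.16)]
t plate [([0.5783, 0.0112, 0.0525], 0.8), ([0.5657, 0.1315, 0.2203], 0.45)]
t slot_hub [([0.4768, -0.0201, 0.1707], 0.58)]
w lever_pivot []
w nut_grip []
w lever_ball [([0.376, -0.0384, 0.004], 0.32)]
w foot_tip []
w plate []
w slot_hub [([0.4798, -0.0202, 0.1675], 0.88), ([0.5029, -0.2297, 0.0007], 0.6)]
[314 180] [330 187]
```

View pics/c3.png

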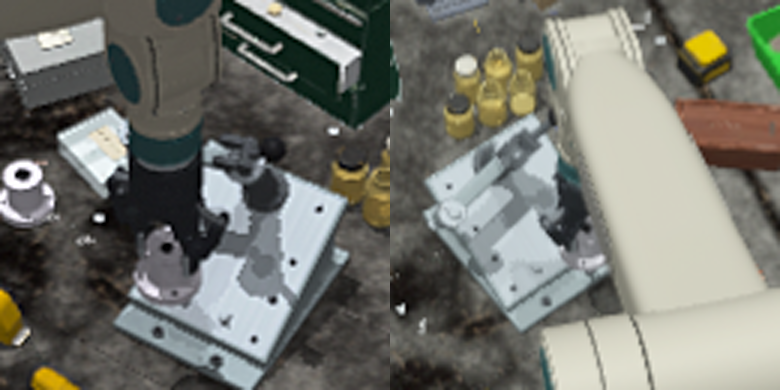

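The picture shows the hub held upright, with the wrist (about 85 mm across) directly above it. At the seat it would come within a few millimetres of the clamp head, so I'll set the hub down on clear bench and re-grip it 7 mm off-centre and slightly higher.

```bash
python3 - <<'E'
from h import *
np.save('F.npy',[.5775,.009,np.radians(15.8)])
a=plan([.45,-.115,.15],195.8,3); plan([.45,-.115,.035],195.8,4,start=a)
E
```

```text
linear [[18.3, -27.3, 16.6], [18.3, -27.4, 16.5], [18.3, -27.3, 16.6]] yaw [-0.0, -0.0, -0.1]
linear [[0.0, -0.0, 28.8], [0.0, -0.0, 28.7], [0.0, -0.0, 28.8], [0.0, -0.0, 28.7]] yaw [0.0, 0.0, 0.0, 0.0]
```

Call:
send_rows(
  claw=[40, 40, 40],
  linear=[
    [18.3, -27.3, 16.6],
    [18.3, -27.4, 16.5],
    [18.3, -27.3, 16.6],
  ],
  yaw=[0, 0, 0],
)

```text
clock: 9.35
eef_pos: [0.4499, -0.1158, 0.1497]
ee_rot: [-180.0, 0.0, -164.2]
contact_force: [1.2, -0.7, -4.2]
grip_width: 0.0468
grasp_force: 63.5
```

Call:
send_rows(
  claw=[40, 40, 40, 40, 40],
  linear=[
    [0, 0, 40],
    [0, 0, 40],
    [0, 0, 25],
    [0, 0, 10],
    [0, 0, 5],
  ],
  yaw=[0, 0, 0, 0, 0],
)

```text
clock: 9.98
eef_pos: [0.4506, -0.1152, 0.0301]
ee_rot: [-180.0, 0.0, -164.3]
contact_force: [-0.5, 0.1, -4.1]
grip_width: 0.0462
grasp_force: 63.6
```

Call:
send_rows(
  claw=[40, 40, 58, 58, 58],
  linear=[
    [0, 0, 3],
    [0, 0, 1.5],
    [0, 0, 0],
    [0, 0, 0],
    [7, 0, -5],
  ],
  yaw=[0, 0, 0, 0, 0],
)

```text
clock: 10.6
eef_pos: [0.4436, -0.1171, 0.0309]
ee_rot: [-180.0, 0.0, -164.3]
contact_force: [1.0, -1.2, 0.1]
grip_width: 0.058
grasp_force: 0.0
```

Call:
send_rows(
  claw=[58, 40, 40, 40, 40],
  linear=[
    [0, 0, 0],
    [0, 0, 0],
    [0, 0, 0],
    [0, 0, 0],
    [0, 0, 0],
  ],
  yaw=[0, 0, 0, 0, 0],
)

```text
clock: 11.22
eef_pos: [0.4435, -0.1174, 0.0312]
ee_rot: [-179.9, -0.0, -164.3]
contact_force: [-1.7, -1.0, 6.2]
grip_width: 0.0461
grasp_force: 61.5
```

```bash
python3 - <<'E'
from h import *
p=snap('wrist','w3.png'); print(pose()[:2]); 
im=p['color']; cv2.imwrite('pics/c4.png',im[200:400,170:470].repeat(2,0).repeat(2,1))
E
```

```text
(array([ 0.44353664, -0.11736659,  0.03118834]), np.float64(-164.29049871480152))
```

View pics/c4.png

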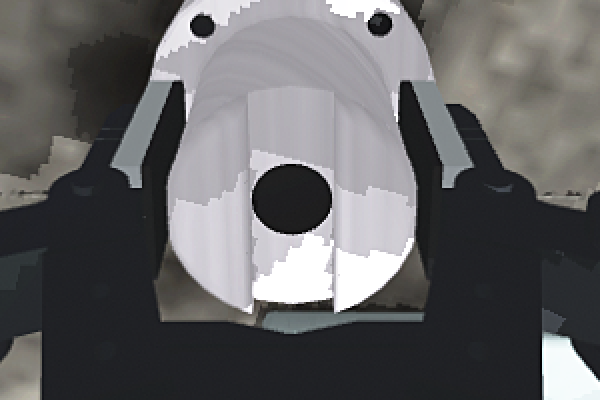

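The wrist view shows the slot straight along tool x and the hub well gripped off-centre. Now I carry it to just above the plate.

```bash
python3 - <<'E'
from h import *
a=plan([.4435,-.1174,.17],195.8,3); a=plan([.5506,.0014,.17],195.8,4,start=a); plan([.5506,.0014,.102],195.8,3,start=a)
E
```

```text
linear [[0.0, -0.0, -46.3], [0.0, -0.0, -46.2], [0.0, -0.0, -46.3]] yaw [-0.0, -0.1, 0.0]
linear [[-33.8, 21.3, -0.0], [-33.9, 21.3, -0.0], [-33.8, 21.2, -0.0], [-33.9, 21.3, -0.0]] yaw [0.0, 0.0, 0.0, 0.0]
linear [[0.0, 0.0, 22.7], [0.0, 0.0, 22.6], [0.0, 0.0, 22.7]] yaw [0.0, 0.0, 0.0]
```

Call:
send_rows(
  claw=[40, 40, 40, 40],
  linear=[
    [0, 0, -20],
    [0, 0, -40],
    [0, 0, -50],
    [0, 0, -29],
  ],
  yaw=[0, 0, 0, 0],
)

```text
clock: 11.78
eef_pos: [0.4436, -0.117, 0.1711]
ee_rot: [-180.0, 0.1, -164.3]
contact_force: [0.1, 0.1, -4.2]
grip_width: 0.0462
grasp_force: 62.9
```

Call:
send_rows(
  claw=[40, 40, 40, 40, 40],
  linear=[
    [-33.8, 21.3, 0],
    [-33.9, 21.3, 0],
    [-33.8, 21.2, 0],
    [-33.9, 21.3, 0],
    [0, 0, 0],
  ],
  yaw=[0, 0, 0, 0, 0],
)

```text
clock: 12.4
eef_pos: [0.5515, 0.0036, 0.1683]
ee_rot: [179.9, -0.0, -164.1]
contact_force: [-0.5, -1.0, -3.7]
grip_width: 0.0463
grasp_force: 63.1
```

Call:
send_rows(
  claw=[40, 40, 40, 40],
  linear=[
    [0, 0, 30],
    [0, 0, 25],
    [0, 0, 13],
    [0, 0, 0],
  ],
  yaw=[0, 0, 0, 0],
)

```text
clock: 12.9
eef_pos: [0.5488, 0.0015, 0.1001]
ee_rot: [179.9, -0.2, -164.3]
contact_force: [0.4, 0.4, -3.2]
grip_width: 0.0464
grasp_force: 63.1
```

Call:
send_rows(
  claw=[40, 40, 40],
  linear=[
    [0, 0, 3],
    [0, 0, 3],
    [0, 0, 2],
  ],
  yaw=[0, 0, 0],
)

```text
clock: 13.28
eef_pos: [0.5511, 0.0016, 0.0941]
ee_rot: [-180.0, 0.1, -164.3]
contact_force: [-1.9, -1.0, 0.8]
grip_width: 0.0462
grasp_force: 63.3
```

Call:
send_rows(
  claw=[40, 40],
  linear=[
    [0, 0, 2],
    [0, 0, 2],
  ],
  yaw=[0, 0],
)

```text
clock: 13.52
eef_pos: [0.5508, 0.0014, 0.0929]
ee_rot: [-179.9, 0.0, -164.3]
contact_force: [-12.3, -0.3, 23.3]
grip_width: 0.0462
grasp_force: 65.5
```

The pads didn't let the hub pivot under straight pressure. I'll tilt it in the grip at the plate's lower right area, dragging its uphill flange edge downhill where neither the pins nor the column are in the way.

Call:
send_rows(
  claw=[40, 40, 40, 40, 40],
  linear=[
    [0, 0, -20],
    [4, -25, -10],
    [10, -25, 0],
    [10, -25, 10],
    [0, 0, 14],
  ],
  yaw=[0, 0, 0, 0, 0],
)

```text
clock: 14.15
eef_pos: [0.5486, -0.0787, 0.0958]
ee_rot: [-179.9, 0.1, -164.4]
contact_force: [0.4, -0.3, -4.3]
grip_width: 0.0462
grasp_force: 63.3
```

Call:
send_rows(
  claw=[40, 40, 40],
  linear=[
    [0, 0, 8],
    [0, 0, 3],
    [0, 0, 2],
  ],
  yaw=[0, 0, 0],
)

```text
clock: 14.52
eef_pos: [0.548, -0.0764, 0.0824]
ee_rot: [180.0, 0.0, -164.2]
contact_force: [0.3, 0.4, -3.6]
grip_width: 0.0461
grasp_force: 63.3
```

Call:
send_rows(
  claw=[40, 40, 40],
  linear=[
    [0, 0, 2],
    [0, 0, 2],
    [2, 0, 2],
  ],
  yaw=[0, 0, 0],
)

```text
clock: 14.9
eef_pos: [0.5475, -0.077, 0.0792]
ee_rot: [180.0, 0.2, -164.2]
contact_force: [-3.8, 3.4, 13.7]
grip_width: 0.0464
grasp_force: 64.9
```

Call:
send_rows(
  claw=[40, 40, 40, 40],
  linear=[
    [2.5, 0, 2],
    [2.5, 0, 2],
    [2.5, 0, 2],
    [2, 0, 2],
  ],
  yaw=[0, 0, 0, 0],
)

```text
clock: 15.4
eef_pos: [0.5385, -0.08, 0.0711]
ee_rot: [-179.9, 0.2, -164.2]
contact_force: [-2.9, 1.6, 7.0]
grip_width: 0.0462
grasp_force: 63.5
```

Call:
send_rows(
  claw=[40, 40, 40, 40],
  linear=[
    [2, 0, 2.5],
    [2, 0, 2.5],
    [1.5, 0, 2.5],
    [1.5, 0, 2.5],
  ],
  yaw=[0, 0, 0, 0],
)

```text
clock: 15.9
eef_pos: [0.5298, -0.0824, 0.06]
ee_rot: [-179.9, -0.0, -164.3]
contact_force: [-5.0, -1.3, 4.3]
grip_width: 0.0463
grasp_force: 60.5
```

```bash
python3 - <<'E'
from h import *
np.set_printoptions(precision=4,suppress=True)
w=snap('wrist','w4.png'); print(pose()[:2]); print([(x['xyz'],x['confidence']) for x in arm.tip_of('slot_hub',w)[:2]])
cv2.imwrite('pics/c5.png',w['color'][180:400,150:490].repeat(2,0).repeat(2,1))
E
```

```text
(array([ 0.5296, -0.0825,  0.0596]), np.float64(-164.2935501612036))
[([0.5576, -0.0715, 0.0321], 0.7), ([0.5024, -0.2316, 0.0025], 0.62)]
```

View pics/c5.png

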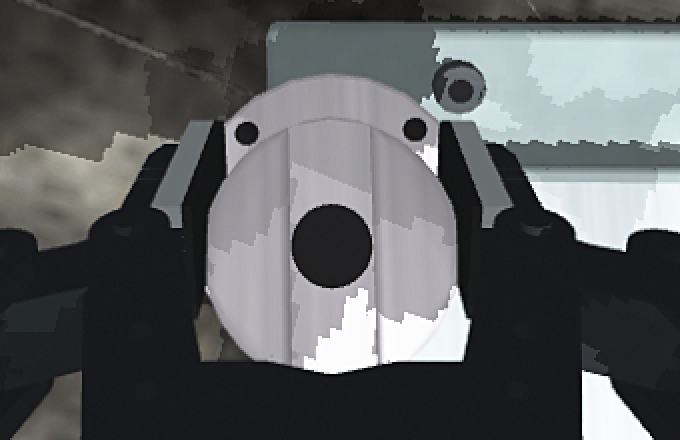

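The wrist view shows the hub now tilted about 26–30° in the grip, with the slot still aligned. I carry it to the seat, about 6 mm uphill of the pins.

```bash
python3 - <<'E'
from h import *
p,s,_=pose(); a=(p+[0,0,.05],s); plan([.5515,.0016,.11],195.8,3,start=a)
E
```

```text
linear [[-14.6, 25.0, -0.1], [-14.6, 25.0, -0.2], [-14.7, 25.0, -0.1]] yaw [-0.0, -0.1, 0.0]
```

Call:
send_rows(
  claw=[40, 40, 40, 40, 40],
  linear=[
    [0, 0, -20],
    [0, 0, -30],
    [-14.6, 25, 0],
    [-14.6, 25, 0],
    [-14.7, 25, 0],
  ],
  yaw=[0, 0, 0, 0, 0],
)

```text
clock: 16.62
eef_pos: [0.5524, 0.0029, 0.1085]
ee_rot: [-180.0, 0.0, -164.3]
contact_force: [-0.6, -0.4, -4.4]
grip_width: 0.0461
grasp_force: 62.3
```

Call:
send_rows(
  claw=[40, 40, 40, 40],
  linear=[
    [0, 0, 10],
    [0, 0, 6],
    [0, 0, 4],
    [0, 0, 2],
  ],
  yaw=[0, 0, 0, 0],
)

```text
clock: 17.12
eef_pos: [0.5514, 0.0015, 0.086]
ee_rot: [180.0, -0.1, -164.3]
contact_force: [-1.5, -0.3, -1.9]
grip_width: 0.046
grasp_force: 62.5
```

Call:
send_rows(
  claw=[40, 40, 40],
  linear=[
    [0, 0, 1.5],
    [0, 0, 1.5],
    [0, 0, 1],
  ],
  yaw=[0, 0, 0],
)

```text
clock: 17.5
eef_pos: [0.5504, 0.0012, 0.0838]
ee_rot: [-179.9, -0.2, -164.3]
contact_force: [-9.4, -2.6, 9.8]
grip_width: 0.046
grasp_force: 63.9
```

Call:
send_rows(
  claw=[40, 40, 40],
  linear=[
    [1.5, 0, 1.5],
    [1.5, 0, 1.2],
    [1.5, 0, 1],
  ],
  yaw=[0, 0, 0],
)

```text
clock: 17.88
eef_pos: [0.5482, 0.0006, 0.0802]
ee_rot: [-180.0, 0.1, -164.3]
contact_force: [-2.9, 0.1, 4.0]
grip_width: 0.0464
grasp_force: 61.1
```

Call:
send_rows(
  claw=[40, 40, 40],
  linear=[
    [1.5, 0, 1],
    [1.5, 0, 1],
    [1.5, 0, 1],
  ],
  yaw=[0, 0, 0],
)

```text
clock: 18.25
eef_pos: [0.5469, -0.0, 0.0786]
ee_rot: [-179.9, 0.4, -164.2]
contact_force: [-1.6, 2.3, 10.7]
grip_width: 0.0464
grasp_force: 61.7
```

```bash
python3 - <<'E'
from h import *
np.set_printoptions(precision=4,suppress=True)
F=np.load('F.npy')
w=snap('wrist'); print(pose()[:2],arm.get_obs()['contact_force']); r=[x for x in arm.tip_of('slot_hub',w) if x['xyz'][1]>-.15]
for x in r:
    d=x['xyz']-np.array([F[0],F[1],0]); c,s=np.cos(F[2]),np.sin(F[2]); print(x['xyz'],x['confidence'],'fix',c*d[0]+s*d[1],-s*d[0]+c*d[1])
s=snap('scene');
for x in arm.tip_of('slot_hub',s)+arm.tip_of('plate',s): print('s',x['xyz'],x['confidence'])
E
```

```text
(array([ 0.5467, -0.0001,  0.0784]), np.float64(-164.24709954804635)) [-2.1188  1.9713 10.0274]
[0.5799, 0.0106, 0.0521] 0.57 fix 0.002744971579735163 0.0008860761967494905
s [0.5038, -0.2322, -0.0004] 0.93
s [0.5809, 0.0071, 0.0581] 0.76
s [0.5799, 0.0089, 0.056] 0.74
```

Call:
send_rows(
  claw=[40, 40, 40],
  linear=[
    [1.5, 0, 0.8],
    [1.5, 0, 0.8],
    [1.5, 0, 0.8],
  ],
  yaw=[0, 0, 0],
)

```text
clock: 18.88
eef_pos: [0.5461, -0.0006, 0.078]
ee_rot: [-179.9, 0.9, -164.2]
contact_force: [1.7, 5.4, 15.2]
grip_width: 0.0463
grasp_force: 62.0
```

Call:
send_rows(
  claw=[40, 40, 40],
  linear=[
    [1.5, 0, 0.8],
    [1, 0, 0.6],
    [0, 0, 0],
  ],
  yaw=[0, 0, 0],
)

```text
clock: 19.25
eef_pos: [0.5458, -0.0007, 0.078]
ee_rot: [-179.9, 1.1, -164.2]
contact_force: [3.5, 6.2, 15.8]
grip_width: 0.0462
grasp_force: 62.1
```

Call:
send_rows(
  claw=[40, 40, 40, 40],
  linear=[
    [1, 1, 0.5],
    [1, 1, 0.5],
    [1, 0.5, 0.5],
    [0, 0, 0],
  ],
  yaw=[0, 0, 0, 0],
)

```text
clock: 19.75
eef_pos: [0.5448, -0.0009, 0.0778]
ee_rot: [-179.6, 1.3, -164.2]
contact_force: [4.8, 1.5, 19.1]
grip_width: 0.0462
grasp_force: 61.8
```

Call:
send_rows(
  claw=[40, 40, 40],
  linear=[
    [1, 0, 0.5],
    [1, 0, 0.5],
    [0, 0, 0],
  ],
  yaw=[0, 0, 0],
)

```text
clock: 20.12
eef_pos: [0.5436, -0.0011, 0.0775]
ee_rot: [-179.7, 1.4, -164.2]
contact_force: [5.4, 3.7, 23.0]
grip_width: 0.0461
grasp_force: 61.6
```

Call:
send_rows(
  claw=[60, 60, 75, 75, 75],
  linear=[
    [0, 0, 0],
    [0, 0, 0],
    [0, 0, -10],
    [0, 0, -40],
    [10, 0, -50],
  ],
  yaw=[0, 0, 0, 0, 0],
)

```text
clock: 20.75
eef_pos: [0.5203, -0.0038, 0.1693]
ee_rot: [179.9, -0.2, -164.3]
contact_force: [0.5, -0.4, 0.4]
grip_width: 0.0749
grasp_force: 0.0
```

Call:
send_rows(
  claw=[75, 75, 75],
  linear=[
    [20, 0, -30],
    [10, 0, 0],
    [0, 0, 0],
  ],
  yaw=[0, 0, 0],
)

```text
clock: 21.12
eef_pos: [0.4913, -0.012, 0.1986]
ee_rot: [180.0, -0.1, -164.3]
contact_force: [1.3, 0.9, 0.2]
grip_width: 0.075
grasp_force: 0.0
```

```bash
python3 - <<'E'
from h import *
np.set_printoptions(precision=4,suppress=True)
F=np.load('F.npy'); c,s=np.cos(F[2]),np.sin(F[2])
w=snap('wrist','w5.png'); print(pose()[:2])
for q in ('slot_hub','plate','nut_grip','lever_pivot','lever_ball','foot_tip'):
  for x in arm.tip_of(q,w)[:2]:
    d=x['xyz']-np.array([F[0],F[1],0]); print(q,x['xyz'],round(x['confidence'],2),'fix',round(c*d[0]+s*d[1],4),round(-s*d[0]+c*d[1],4))
# overlay of predicted features
im=w['color'].copy(); th=np.linspace(0,2*np.pi,60)
def dr(P,col): 
    for u in proj(w,pw(F,P)).round().astype(int): cv2.circle(im,tuple(int(v) for v in u),0,col,-1)
dr(np.c_[.036*np.cos(th),.036*np.sin(th),.014+0*th],(0,0,255))
dr(np.c_[.024*np.cos(th),.024*np.sin(th),.060+0*th],(0,0,255))
for y in (.028,-.028): dr(np.c_[-.031+.006*np.cos(th),y+.006*np.sin(th),.012+0*th],(255,0,0))
for y in (.008,-.008): dr(np.c_[np.linspace(-.022,.022,40),np.full(40,y),np.full(40,.06)],(0,160,0))
u=proj(w,pw(F,[0,0,.03]))[0].astype(int); print(u)
v0,u0=max(0,u[1]-75),max(0,u[0]-100)
cv2.imwrite('pics/c6.png',cv2.resize(im[v0:v0+150,u0:u0+200],None,fx=4,fy=4,interpolation=cv2.INTER_NEAREST)); print(u0,v0)
E
```

```text
(array([ 0.4915, -0.0119,  0.1981]), np.float64(-164.29820890820338))
slot_hub [0.5016, -0.2301, 0.0017] 0.79 fix -0.1381 -0.2094
slot_hub [0.5761, 0.0097, 0.0498] 0.61 fix -0.0012 0.0011
[311 271]
211 196
```

View pics/c6.png

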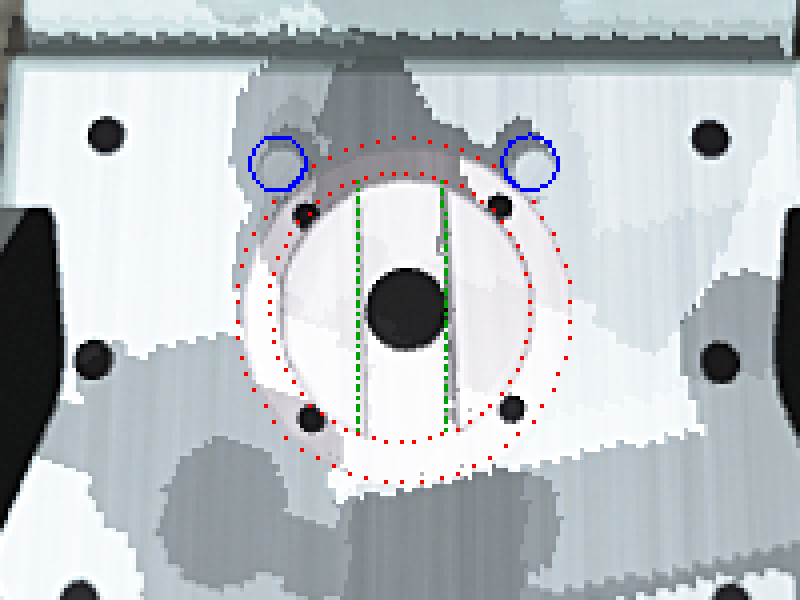

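The picture shows the hub centred against both pins, seen at (281,165) and (532,165) in the crop. The flange is tangent to them and the slot is within about 2° of the slope line. Next I swing the arm with the shut fingers as a pusher.

```bash
cat >> h.py <<'E'
def nut(F,th,h=.132): return pw(F,[.125-.125*np.cos(th),.125*np.sin(th),h])[0]
def stick(F,th,off,dz):
    c,s=np.cos(F[2]),np.sin(F[2]); d=np.array([np.sin(th),np.cos(th)])*off
    return nut(F,th)+[c*d[0]-s*d[1],s*d[0]+c*d[1],dz]
E
python3 - <<'E'
from h import *
F=np.load('F.npy'); 
p,s,_=pose(); S=stick(F,1.42,.050,-.012); print(nut(F,1.42),S)
a=plan([p[0],p[1],.285],195.8,2); a=plan([S[0],S[1],.285],195.8,5,start=a); a=plan(S,195.8,2,start=a)
E
```

```text
[0.56886001 0.13498909 0.22342626] [0.61437977 0.15567609 0.21142626]
linear [[-0.0, 0.0, -43.2], [-0.0, 0.0, -43.1]] yaw [-0.0, -0.1]
linear [[-32.6, 25.6, -0.0], [-32.6, 25.6, -0.0], [-32.6, 25.6, -0.0], [-32.6, 25.5, -0.0], [-32.7, 25.6, -0.0]] yaw [0.0, 0.0, 0.0, 0.0, 0.0]
linear [[0.0, 0.0, 36.8], [0.0, 0.0, 36.8]] yaw [0.0, 0.0]
```

Call:
send_rows(
  claw=[0, 0, 0, 0, 0],
  linear=[
    [0, 0, -43.2],
    [0, 0, -43.1],
    [-32.6, 25.6, 0],
    [-32.6, 25.6, 0],
    [-32.6, 25.6, 0],
  ],
  yaw=[0, 0, 0, 0, 0],
)

```text
clock: 22.1
eef_pos: [0.5668, 0.0894, 0.2857]
ee_rot: [-180.0, 0.0, -164.3]
contact_force: [-0.5, -0.3, 0.4]
grip_width: 0.0001
grasp_force: 0.0
```

Call:
send_rows(
  claw=[0, 0, 0, 0, 0],
  linear=[
    [-32.6, 25.5, 0],
    [-32.7, 25.6, 0],
    [0, 0, 30],
    [0, 0, 30],
    [0, 0, 14],
  ],
  yaw=[0, 0, 0, 0, 0],
)

```text
clock: 22.72
eef_pos: [0.6137, 0.1553, 0.2091]
ee_rot: [180.0, -0.2, -164.3]
contact_force: [-0.6, 0.0, 0.6]
grip_width: -0.0001
grasp_force: 0.0
```

```bash
python3 - <<'E'
from h import *
F=np.load('F.npy'); a=None
T=[(1.3,.036)]+[(t,.034) for t in (1.1,.9,.7,.5,.3,.15,.03)]+[(0,.031)]
p,s,_=pose(); print(p); a=(p,s)
for t,o in T:
    P=stick(F,t,o,-.012); n=max(1,int(np.ceil(np.linalg.norm(P-a[0])/.022))); print(t,end=' '); a=plan(P,195.8,n,start=a)
E
```

```text
[0.61371408 0.15533014 0.20910367]
1.3 linear [[13.4, -0.4, 2.5], [13.3, -0.5, 2.5]] yaw [-0.0, -0.1]
1.1 linear [[12.3, -1.6, 5.8], [12.2, -1.6, 5.8]] yaw [0.0, 0.0]
0.9 linear [[11.0, -3.9, 5.3], [10.9, -3.9, 5.2]] yaw [0.0, 0.0]
0.7 linear [[10.1, -6.2, 4.5], [10.1, -6.3, 4.5]] yaw [0.0, 0.0]
0.5 linear [[8.9, -8.4, 3.5], [9.0, -8.3, 3.5]] yaw [0.0, 0.0]
0.3 linear [[7.3, -10.2, 2.4], [7.3, -10.2, 2.5]] yaw [0.0, 0.0]
0.15 linear [[8.6, -17.1, 2.1]] yaw [0.0]
0.03 linear [[5.3, -14.6, 0.7]] yaw [0.0]
0 linear [[1.1, -6.7, -0.0]] yaw [0.0]
```

Call:
send_rows(
  claw=[0, 0, 0, 0],
  linear=[
    [13.4, -0.4, 2.5],
    [13.3, -0.5, 2.5],
    [12.3, -1.6, 5.8],
    [12.2, -1.6, 5.8],
  ],
  yaw=[0, 0, 0, 0],
)

```text
clock: 23.22
eef_pos: [0.5672, 0.1368, 0.1961]
ee_rot: [-179.9, 0.2, -164.3]
contact_force: [4.7, -0.0, -0.3]
grip_width: 0.0001
grasp_force: 1.6
```

Call:
send_rows(
  claw=[0, 0, 0, 0],
  linear=[
    [11, -3.9, 5.3],
    [10.9, -3.9, 5.2],
    [10.1, -6.2, 4.5],
    [10.1, -6.3, 4.5],
  ],
  yaw=[0, 0, 0, 0],
)

```text
clock: 23.72
eef_pos: [0.5316, 0.106, 0.1756]
ee_rot: [-180.0, 0.1, -164.3]
contact_force: [2.4, 1.2, 1.0]
grip_width: -0.0
grasp_force: 1.4
```

Pushing works at about 3–5 N. I continue to the stop.

Call:
send_rows(
  claw=[0, 0, 0, 0, 0],
  linear=[
    [8.9, -8.4, 3.5],
    [9, -8.3, 3.5],
    [7.3, -10.2, 2.4],
    [7.3, -10.2, 2.5],
    [5, -9, 1.2],
  ],
  yaw=[0, 0, 0, 0, 0],
)

```text
clock: 24.35
eef_pos: [0.5071, 0.0514, 0.162]
ee_rot: [179.9, -0.1, -164.3]
contact_force: [0.9, 4.5, -1.5]
grip_width: 0.0001
grasp_force: 1.6
```

Call:
send_rows(
  claw=[0, 0, 0, 0],
  linear=[
    [3.6, -8.1, 0.9],
    [3, -8, 0.5],
    [2.3, -6.6, 0.2],
    [1, -6, 0],
  ],
  yaw=[0, 0, 0, 0],
)

```text
clock: 24.85
eef_pos: [0.5058, 0.0217, 0.1607]
ee_rot: [179.9, -0.0, -164.3]
contact_force: [0.4, 10.9, -2.1]
grip_width: 0.0003
grasp_force: 6.2
```

Call:
send_rows(
  claw=[0, 0],
  linear=[
    [0, -3, 0],
    [0, -3, 0],
  ],
  yaw=[0, 0],
)

```text
clock: 25.1
eef_pos: [0.5058, 0.0213, 0.1607]
ee_rot: [179.1, 0.0, -164.1]
contact_force: [-4.8, 22.4, 3.9]
grip_width: -0.0004
grasp_force: 11.5
```

The arm is at its stop: the force rises with no further motion. Before turning the nut, I touch the spindle end and the nut's rim with the fingertips, because the spindle's protrusion gives the nut's present setting.

Call:
send_rows(
  claw=[0, 0, 0, 0, 0],
  linear=[
    [0, 8, 0],
    [0, 0, -23],
    [0, 0, -22],
    [11, -20, 0],
    [11, -20, 0],
  ],
  yaw=[0, 0, 0, 0, 0],
)

```text
clock: 25.72
eef_pos: [0.4958, -0.0228, 0.207]
ee_rot: [-179.8, 0.0, -164.3]
contact_force: [-0.2, -0.6, 0.0]
grip_width: 0.0001
grasp_force: 0.0
```

Call:
send_rows(
  claw=[0, 0, 0, 0],
  linear=[
    [0, 0, 4],
    [0, 0, 2],
    [0, 0, 2],
    [0, 0, 0],
  ],
  yaw=[0, 0, 0, 0],
)

```text
clock: 26.22
eef_pos: [0.4953, -0.0205, 0.1977]
ee_rot: [180.0, -0.0, -164.2]
contact_force: [-0.8, 0.9, 0.9]
grip_width: -0.0001
grasp_force: 0.0
```

Call:
send_rows(
  claw=[0, 0, 0],
  linear=[
    [0, 0, 2],
    [0, 0, 2],
    [0, 0, 0],
  ],
  yaw=[0, 0, 0],
)

```text
clock: 26.6
eef_pos: [0.4953, -0.0208, 0.1938]
ee_rot: [180.0, -0.0, -164.3]
contact_force: [-0.4, 1.2, 0.7]
grip_width: -0.0001
grasp_force: 0.0
```

Call:
send_rows(
  claw=[0, 0, 0],
  linear=[
    [0, 0, 1.5],
    [0, 0, 1.5],
    [0, 0, 0],
  ],
  yaw=[0, 0, 0],
)

```text
clock: 26.98
eef_pos: [0.4953, -0.0209, 0.1908]
ee_rot: [180.0, -0.0, -164.3]
contact_force: [0.5, -0.6, -0.6]
grip_width: 0.0002
grasp_force: 0.0
```

Call:
send_rows(
  claw=[0, 0, 0],
  linear=[
    [0, 0, 1.5],
    [0, 0, 1.5],
    [0, 0, 0],
  ],
  yaw=[0, 0, 0],
)

```text
clock: 27.35
eef_pos: [0.4953, -0.0209, 0.1878]
ee_rot: [180.0, -0.0, -164.3]
contact_force: [-0.2, 0.2, 0.2]
grip_width: 0.0003
grasp_force: 0.0
```

Call:
send_rows(
  claw=[0, 0, 0, 0, 0],
  linear=[
    [0, 3, -6],
    [-9, 3, 0],
    [0, 0, 3],
    [0, 0, 2],
    [0, 0, 0],
  ],
  yaw=[0, 0, 0, 0, 0],
)

```text
clock: 27.98
eef_pos: [0.504, -0.0124, 0.1909]
ee_rot: [-180.0, 0.2, -164.3]
contact_force: [-1.4, 0.5, 8.8]
grip_width: -0.0
grasp_force: 4.1
```

Call:
send_rows(
  claw=[0, 0, 0],
  linear=[
    [0, 0, 1.5],
    [0, 0, 1],
    [0, 0, 0],
  ],
  yaw=[0, 0, 0],
)

```text
clock: 28.35
eef_pos: [0.5042, -0.0125, 0.1903]
ee_rot: [-179.9, 0.3, -164.3]
contact_force: [-4.4, 1.2, 16.6]
grip_width: 0.0001
grasp_force: 8.6
```

Call:
send_rows(
  claw=[0, 0, 0, 0, 0],
  linear=[
    [0, 0, -6],
    [-15, 0, -2],
    [-14, 0, 0],
    [0, 0, 5],
    [0, 0, 0],
  ],
  yaw=[0, 0, 0, 0, 0],
)

```text
clock: 28.98
eef_pos: [0.5308, -0.0047, 0.1888]
ee_rot: [180.0, -0.0, -164.3]
contact_force: [0.7, 0.3, 0.1]
grip_width: -0.0
grasp_force: 0.4
```

Call:
send_rows(
  claw=[0, 0, 0],
  linear=[
    [0, 0, 1.5],
    [0, 0, 1.5],
    [0, 0, 0],
  ],
  yaw=[0, 0, 0],
)

```text
clock: 29.35
eef_pos: [0.5308, -0.0048, 0.1883]
ee_rot: [-180.0, 0.1, -164.3]
contact_force: [-0.9, 1.4, 8.2]
grip_width: 0.0002
grasp_force: 3.7
```

Call:
send_rows(
  claw=[0, 0, 0],
  linear=[
    [0, 0, 1.5],
    [0, 0, 1.5],
    [0, 0, 0],
  ],
  yaw=[0, 0, 0],
)

```text
clock: 29.72
eef_pos: [0.5312, -0.0048, 0.1877]
ee_rot: [-179.9, 0.2, -164.3]
contact_force: [-4.9, 2.2, 19.0]
grip_width: -0.0001
grasp_force: 8.2
```

The rim contact is at z≈0.1884, within about 1 mm of the prediction, and the spindle contact at 0.191. The spindle stands a little lower than it would at zero, so the start could be anywhere from 0 to 1.3 rad. I'll grip the nut and turn it back gently to find its zero stop by torque.

```bash
python3 - <<'E'
from h import *
p,s,_=pose(); a=plan([.5312,-.0048,.232],s,2); a=plan([.5141,-.0095,.232],195.8-28,3,start=a); plan([.5141,-.0095,.154],167.8,3,start=a)
E
```

```text
linear [[0.0, 0.0, -22.2], [0.0, 0.0, -22.1]] yaw [-0.0, -0.0]
linear [[5.9, 0.0, -0.0], [5.9, -0.9, -0.0], [5.6, -1.8, -0.0]] yaw [9.3, 9.3, 9.3]
linear [[-0.0, -0.0, 26.0], [-0.0, -0.0, 26.0], [-0.0, -0.0, 26.0]] yaw [0.0, 0.0, 0.0]
```

Call:
send_rows(
  claw=[0, 10, 60, 60, 60],
  linear=[
    [0, 0, -22.2],
    [0, 0, -22.1],
    [5.9, 0, 0],
    [5.9, -0.9, 0],
    [5.6, -1.8, 0],
  ],
  yaw=[0, 0, 9.3, 9.3, 9.3],
)

```text
clock: 30.35
eef_pos: [0.5118, -0.0095, 0.2273]
ee_rot: [-180.0, -0.1, 167.5]
contact_force: [0.0, -0.2, 0.3]
grip_width: 0.06
grasp_force: 0.0
```

Call:
send_rows(
  claw=[60, 60, 60, 60, 60],
  linear=[
    [0, 0, 0],
    [0, 0, 26],
    [0, 0, 26],
    [0, 0, 18],
    [0, 0, 8],
  ],
  yaw=[0, 0, 0, 0, 0],
)

```text
clock: 30.98
eef_pos: [0.5121, -0.0093, 0.1483]
ee_rot: [-180.0, -0.2, 167.9]
contact_force: [-0.5, 0.2, -0.8]
grip_width: 0.06
grasp_force: 0.0
```

Call:
send_rows(
  claw=[25, 25, 25, 25],
  linear=[
    [0, 0, 0],
    [0, 0, 0],
    [0, 0, 0],
    [0, 0, 0],
  ],
  yaw=[0, 0, 0, 0],
)

```text
clock: 31.48
eef_pos: [0.5132, -0.0068, 0.1504]
ee_rot: [179.6, -0.1, 168.0]
contact_force: [-0.8, 5.9, -1.6]
grip_width: 0.0371
grasp_force: 59.7
```

```bash
python3 - <<'E'
from h import *
o=arm.get_obs(); print({k:np.round(o[k],3) for k in ('eef_pos','ee_rot','contact_force','ft_torque','grip_width','grasp_force')})
E
```

```text
{'eef_pos': array([ 0.513, -0.007,  0.15 ]), 'ee_rot': array([ 1.79608e+02, -5.80000e-02,  1.68005e+02]), 'contact_force': array([-0.781,  5.928, -1.597]), 'ft_torque': array([ 1.792, -0.037,  0.325]), 'grip_width': np.float64(0.037), 'grasp_force': np.float64(59.655)}
```

Call:
send_rows(
  claw=[25, 25, 25, 25],
  linear=[
    [0, 0, 0],
    [0, 0, 0],
    [0, 0, 0],
    [0, 0, 0],
  ],
  yaw=[-5, -5, -5, 0],
)

```text
clock: 31.98
eef_pos: [0.5138, -0.008, 0.15]
ee_rot: [179.8, 0.1, -177.1]
contact_force: [2.1, 6.1, -4.5]
grip_width: 0.035
grasp_force: 61.0
```

```bash
python3 - <<'E'
from h import *
o=arm.get_obs(); print({k:np.round(o[k],3) for k in ('eef_pos','ee_rot','contact_force','ft_torque','grip_width','grasp_force')})
E
```

```text
{'eef_pos': array([ 0.514, -0.008,  0.15 ]), 'ee_rot': array([ 1.79810e+02,  8.40000e-02, -1.77067e+02]), 'contact_force': array([ 2.118,  6.052, -4.508]), 'ft_torque': array([ 0.639, -0.398, -0.186]), 'grip_width': np.float64(0.035), 'grasp_force': np.float64(60.969)}
```

Call:
send_rows(
  claw=[25, 25, 25, 25, 25],
  linear=[
    [0, 0, 0],
    [0, 0, 0],
    [0, 0, 0],
    [0, 0, 0],
    [0, 0, 0],
  ],
  yaw=[-5, -5, -5, -5, 0],
)

```text
clock: 32.6
eef_pos: [0.5135, -0.0091, 0.1505]
ee_rot: [-180.0, 0.0, -157.2]
contact_force: [-1.9, 5.2, -2.7]
grip_width: 0.0345
grasp_force: 65.8
```

```bash
cat > ob.py <<'E'
from h import *
o=arm.get_obs(); print({k:np.round(o[k],3).tolist() for k in ('clock','eef_pos','ee_rot','contact_force','ft_torque','grip_width','grasp_force')})
E
python3 ob.py
```

```text
{'clock': 32.6, 'eef_pos': [0.513, -0.009, 0.15], 'ee_rot': [-179.975, 0.047, -157.212], 'contact_force': [-1.87, 5.245, -2.698], 'ft_torque': [-0.416, -0.389, -0.799], 'grip_width': 0.034, 'grasp_force': 65.833}
```

Call:
send_rows(
  claw=[25, 25, 25, 25, 25],
  linear=[
    [0, 0, 0],
    [0, 0, 0],
    [0, 0, 0],
    [0, 0, 0],
    [0, 0, 0],
  ],
  yaw=[-5, -5, -5, -5, 0],
)

```text
clock: 33.22
eef_pos: [0.5141, -0.0103, 0.151]
ee_rot: [-179.8, -0.0, -137.4]
contact_force: [-3.5, 3.0, -0.2]
grip_width: 0.0345
grasp_force: 130.1
```

```bash
python3 ob.py
```

```text
{'clock': 33.225, 'eef_pos': [0.514, -0.01, 0.151], 'ee_rot': [-179.768, -0.02, -137.354], 'contact_force': [-3.502, 3.03, -0.222], 'ft_torque': [-1.187, -1.026, -1.433], 'grip_width': 0.035, 'grasp_force': 130.065}
```

Turning back, the torque rose to slipping level (0.8–1.4 N m) after the first 15–30°, so the nut is at its zero stop. I re-grip here and turn clockwise in counted strokes, four of 57.3° making 4.0 rad.

Call:
send_rows(
  claw=[55, 55, 25, 25, 25],
  linear=[
    [0, 0, 0],
    [0, 0, 0],
    [0, 0, 0],
    [0, 0, 0],
    [0, 0, 0],
  ],
  yaw=[0, -1.1, 0, 0, 0],
)

```text
clock: 33.85
eef_pos: [0.514, -0.0097, 0.1509]
ee_rot: [-179.9, 0.0, -136.1]
contact_force: [-2.8, 0.9, 5.4]
grip_width: 0.0369
grasp_force: 59.4
```

```bash
python3 ob.py
```

```text
{'clock': 33.85, 'eef_pos': [0.514, -0.01, 0.151], 'ee_rot': [-179.902, 0.047, -136.091], 'contact_force': [-2.822, 0.855, 5.369], 'ft_torque': [-0.294, -0.045, -0.168], 'grip_width': 0.037, 'grasp_force': 59.392}
```

Call:
send_rows(
  claw=[25, 25, 25, 25, 25],
  linear=[
    [0, 0, 0],
    [0, 0, 0],
    [0, 0, 0],
    [0, 0, 0],
    [0, 0, 0],
  ],
  yaw=[0, 7, 7, 7, 7],
)

```text
clock: 34.48
eef_pos: [0.5137, -0.0079, 0.1501]
ee_rot: [179.8, 0.1, -164.2]
contact_force: [-0.2, 4.3, 2.4]
grip_width: 0.0347
grasp_force: 59.3
```

```bash
python3 ob.py
```

```text
{'clock': 34.475, 'eef_pos': [0.514, -0.008, 0.15], 'ee_rot': [179.774, 0.126, -164.187], 'contact_force': [-0.158, 4.297, 2.386], 'ft_torque': [1.545, 0.086, 0.552], 'grip_width': 0.035, 'grasp_force': 59.273}
```

Call:
send_rows(
  claw=[25, 25, 25, 25, 25],
  linear=[
    [0, 0, 0],
    [0, 0, 0],
    [0, 0, 0],
    [0, 0, 0],
    [0, 0, 0],
  ],
  yaw=[7, 7, 7, 8.3, 0],
)

```text
clock: 35.1
eef_pos: [0.5145, -0.0059, 0.15]
ee_rot: [179.3, 0.0, 167.0]
contact_force: [1.7, 3.3, 0.2]
grip_width: 0.0344
grasp_force: 130.2
```

```bash
python3 ob.py
```

```text
{'clock': 35.1, 'eef_pos': [0.514, -0.006, 0.15], 'ee_rot': [179.345, 0.025, 167.041], 'contact_force': [1.727, 3.304, 0.204], 'ft_torque': [4.532, -1.161, 1.964], 'grip_width': 0.034, 'grasp_force': 130.229}
```

The torque readings are confounded by the pads pinching the tilted nut, so I repeat the spindle touch at the same spot to get the real change in foot height.

```bash
python3 - <<'E'
from h import *
p,s,_=pose(); a=(p+[0,0,.052],s); plan([.504,-.0124,.202],195.7,3,start=a)
E
```

```text
linear [[2.9, -2.9, 0.0], [3.4, -2.4, 0.0], [3.7, -1.8, 0.0]] yaw [-9.6, -9.5, -9.6]
```

Call:
send_rows(
  claw=[60, 60, 60, 60, 0],
  linear=[
    [0, 0, 0],
    [0, 0, -26],
    [0, 0, -26],
    [2.9, -2.9, 0],
    [3.4, -2.4, 0],
  ],
  yaw=[0, 0, 0, -9.6, -9.5],
)

```text
clock: 35.72
eef_pos: [0.5058, -0.0162, 0.2022]
ee_rot: [-179.6, -0.1, -174.1]
contact_force: [0.1, 0.7, -0.1]
grip_width: 0.0431
grasp_force: 0.0
```

Call:
send_rows(
  claw=[0, 0, 0, 0, 0],
  linear=[
    [3.7, -1.8, 0],
    [0, 0, 0],
    [0, 0, 5],
    [0, 0, 3],
    [0, 0, 0],
  ],
  yaw=[-9.6, 0, 0, 0, 0],
)

```text
clock: 36.35
eef_pos: [0.5023, -0.0161, 0.1932]
ee_rot: [-180.0, -0.1, -164.7]
contact_force: [1.0, -0.8, 0.2]
grip_width: -0.0002
grasp_force: 0.0
```

Call:
send_rows(
  claw=[0, 0, 0],
  linear=[
    [-2.6, 3.1, 1],
    [0, 0, 1.5],
    [0, 0, 0],
  ],
  yaw=[0, 0, 0],
)

```text
clock: 36.72
eef_pos: [0.5048, -0.0121, 0.1917]
ee_rot: [-180.0, 0.1, -164.7]
contact_force: [0.3, 0.2, 1.8]
grip_width: -0.0
grasp_force: 0.6
```

Call:
send_rows(
  claw=[0, 0, 0],
  linear=[
    [0, 0, 1],
    [0, 0, 1],
    [0, 0, 0],
  ],
  yaw=[0, 0, 0],
)

```text
clock: 37.1
eef_pos: [0.505, -0.0121, 0.1909]
ee_rot: [-180.0, 0.1, -164.7]
contact_force: [-2.3, 0.6, 8.7]
grip_width: -0.0
grasp_force: 4.0
```

The touch reads 0.1909 m at 8.7 N, the same as before, so the back and forward strokes cancelled and there was no stop. Compared with the rim, the nut sat at about 1.3 rad. It needs about 2.75 rad more: three strokes of 53°.

```bash
python3 - <<'E'
from h import *
p,s,_=pose(); a=(p+[0,0,.022],s); a=plan([.514,-.0078,.213],222.5,3,start=a)
E
```

```text
linear [[-3.3, 0.6, -0.0], [-3.3, 0.1, -0.1], [-3.3, -0.5, -0.0]] yaw [-9.1, -9.0, -9.1]
```

Call:
send_rows(
  claw=[0, 60, 60, 60, 60],
  linear=[
    [0, 0, -22],
    [-3.3, 0.6, 0],
    [-3.3, 0.1, 0],
    [-3.3, -0.5, 0],
    [0, 0, 20],
  ],
  yaw=[0, -9.1, -9, -9.1, 0],
)

```text
clock: 37.72
eef_pos: [0.515, -0.0083, 0.1924]
ee_rot: [-179.8, 0.1, -137.4]
contact_force: [-0.3, -0.4, -0.9]
grip_width: 0.0605
grasp_force: 0.0
```

Call:
send_rows(
  claw=[60, 60, 25, 25, 25],
  linear=[
    [0, 0, 25],
    [0, 0, 18],
    [0, 0, 0],
    [0, 0, 0],
    [0, 0, 0],
  ],
  yaw=[0, 0, 0, 0, 0],
)

```text
clock: 38.35
eef_pos: [0.5126, -0.0086, 0.1477]
ee_rot: [-180.0, -0.1, -137.5]
contact_force: [-0.8, -1.6, -8.0]
grip_width: 0.0368
grasp_force: 60.2
```

Call:
send_rows(
  claw=[25, 25, 25, 25, 25],
  linear=[
    [0, 0, 0],
    [0, 0, 0],
    [0, 0, 0],
    [0, 0, 0],
    [0, 0, 0],
  ],
  yaw=[0, 9, 9, 9, 9],
)

```text
clock: 38.98
eef_pos: [0.5119, -0.0053, 0.1481]
ee_rot: [179.6, -0.1, -173.5]
contact_force: [-1.5, 0.1, -7.5]
grip_width: 0.0343
grasp_force: 68.4
```

Call:
send_rows(
  claw=[25, 25, 25, 60, 60],
  linear=[
    [0, 0, 0],
    [0, 0, 0],
    [0, 0, 0],
    [0, 0, 0],
    [0, 0, 0],
  ],
  yaw=[9, 8.5, 0, 0, 0],
)

```text
clock: 39.6
eef_pos: [0.5156, -0.0096, 0.1501]
ee_rot: [-179.8, 0.3, 169.0]
contact_force: [0.3, -0.7, -0.0]
grip_width: 0.0602
grasp_force: 0.0
```

Call:
send_rows(
  claw=[60, 60, 60, 60, 60],
  linear=[
    [0, 0, 0],
    [0, 0, 0],
    [0, 0, 0],
    [0, 0, 0],
    [0, 0, 0],
  ],
  yaw=[-10.7, -10.7, -10.7, -10.7, -10.7],
)

```text
clock: 40.22
eef_pos: [0.5153, -0.0094, 0.15]
ee_rot: [-179.7, 0.0, -137.2]
contact_force: [-0.8, 0.5, 0.3]
grip_width: 0.0602
grasp_force: 0.0
```

Call:
send_rows(
  claw=[25, 25, 25, 25, 25],
  linear=[
    [0, 0, 0],
    [0, 0, 0],
    [0, 0, 0],
    [0, 0, 0],
    [0, 0, 0],
  ],
  yaw=[0, 0, 0, 0, 9],
)

```text
clock: 40.85
eef_pos: [0.5142, -0.008, 0.1499]
ee_rot: [-179.9, 0.1, -146.9]
contact_force: [-0.4, 1.6, 4.1]
grip_width: 0.0356
grasp_force: 59.4
```

Call:
send_rows(
  claw=[25, 25, 25, 25, 25],
  linear=[
    [0, 0, 0],
    [0, 0, 0],
    [0, 0, 0],
    [0, 0, 0],
    [0, 0, 0],
  ],
  yaw=[9, 9, 9, 9, 8.5],
)

```text
clock: 41.48
eef_pos: [0.5145, -0.0054, 0.1496]
ee_rot: [179.5, 0.1, 168.9]
contact_force: [-2.4, -0.7, 6.1]
grip_width: 0.0342
grasp_force: 127.7
```

Call:
send_rows(
  claw=[25, 60, 60],
  linear=[
    [0, 0, 0],
    [0, 0, 0],
    [0, 0, 0],
  ],
  yaw=[0, 0, 0],
)

```text
clock: 41.85
eef_pos: [0.5133, -0.0094, 0.1482]
ee_rot: [-179.8, 0.0, 168.9]
contact_force: [0.2, -0.7, -0.2]
grip_width: 0.0594
grasp_force: 0.0
```

Call:
send_rows(
  claw=[60, 60, 60, 60, 60],
  linear=[
    [0, 0, 0],
    [0, 0, 0],
    [0, 0, 0],
    [0, 0, 0],
    [0, 0, 0],
  ],
  yaw=[-10.7, -10.7, -10.7, -10.7, -10.7],
)

```text
clock: 42.48
eef_pos: [0.5133, -0.0092, 0.1481]
ee_rot: [-179.9, -0.2, -137.2]
contact_force: [-0.4, -0.1, -0.1]
grip_width: 0.0598
grasp_force: 0.0
```

Call:
send_rows(
  claw=[25, 25, 25, 25, 25],
  linear=[
    [0, 0, 0],
    [0, 0, 0],
    [0, 0, 0],
    [0, 0, 0],
    [0, 0, 0],
  ],
  yaw=[0, 0, 0, 0, 9],
)

```text
clock: 43.1
eef_pos: [0.5135, -0.0078, 0.1484]
ee_rot: [180.0, 0.0, -146.7]
contact_force: [-0.7, -0.7, 1.1]
grip_width: 0.0359
grasp_force: 59.4
```

Call:
send_rows(
  claw=[25, 25, 25, 25, 25],
  linear=[
    [0, 0, 0],
    [0, 0, 0],
    [0, 0, 0],
    [0, 0, 0],
    [0, 0, 0],
  ],
  yaw=[9, 9, 9, 9, 8.5],
)

```text
clock: 43.72
eef_pos: [0.5137, -0.004, 0.1478]
ee_rot: [179.3, -0.1, 169.2]
contact_force: [-0.1, -0.4, 0.4]
grip_width: 0.0347
grasp_force: 127.5
```

Call:
send_rows(
  claw=[25, 60, 60, 60, 60],
  linear=[
    [0, 0, 0],
    [0, 0, 0],
    [0, 0, 0],
    [0, 0, -26],
    [0, 0, -26],
  ],
  yaw=[0, 0, 0, 0, 0],
)

```text
clock: 44.35
eef_pos: [0.513, -0.0092, 0.2006]
ee_rot: [-179.8, -0.0, 168.9]
contact_force: [0.5, 0.5, 0.5]
grip_width: 0.0601
grasp_force: 0.0
```

```bash
python3 - <<'E'
from h import *
p,s,_=pose(); print(p,s); plan([.5045,-.0122,.198],195.5,3)
E
```

```text
[ 0.51299943 -0.00924568  0.20057632] 168.93148937448808
linear [[2.6, -1.5, 0.9], [2.8, -1.1, 0.8], [2.9, -0.7, 0.9]] yaw [-8.9, -8.8, -8.9]
```

Call:
send_rows(
  claw=[0, 0, 0, 0, 0],
  linear=[
    [2.6, -1.5, 0.9],
    [2.8, -1.1, 0.8],
    [2.9, -0.7, 0.9],
    [0, 0, 4],
    [0, 0, 2],
  ],
  yaw=[-8.9, -8.8, -8.9, 0, 0],
)

```text
clock: 44.98
eef_pos: [0.5048, -0.0115, 0.1914]
ee_rot: [-179.9, -0.0, -164.5]
contact_force: [-0.7, -0.0, -0.6]
grip_width: -0.0
grasp_force: 0.0
```

Call:
send_rows(
  claw=[0, 0, 0, 0],
  linear=[
    [0, 0, 1.5],
    [0, 0, 1.5],
    [0, 0, 0.5],
    [0, 0, 0],
  ],
  yaw=[0, 0, 0, 0],
)

```text
clock: 45.48
eef_pos: [0.5051, -0.0112, 0.1888]
ee_rot: [-180.0, 0.0, -164.4]
contact_force: [-2.9, -0.7, 5.2]
grip_width: 0.0001
grasp_force: 2.5
```

```bash
python3 - <<'E'
from h import *
p,s,_=pose(); a=(p+[0,0,.022],s); plan([.5135,-.0075,.2108],211.8,2,start=a)
E
```

```text
linear [[-4.5, 0.6, 0.0], [-4.6, 0.0, 0.0]] yaw [-8.1, -8.1]
```

Call:
send_rows(
  claw=[0, 60, 60, 60, 60],
  linear=[
    [0, 0, -22],
    [-4.5, 0.6, 0],
    [-4.6, 0, 0],
    [0, 0, 20],
    [0, 0, 25],
  ],
  yaw=[0, -8.1, -8.1, 0, 0],
)

```text
clock: 46.1
eef_pos: [0.5141, -0.0073, 0.1649]
ee_rot: [-179.9, 0.1, -148.2]
contact_force: [0.3, -0.4, -0.6]
grip_width: 0.0598
grasp_force: 0.0
```

Call:
send_rows(
  claw=[60, 25, 25, 25, 25],
  linear=[
    [0, 0, 17],
    [0, 0, 0],
    [0, 0, 0],
    [0, 0, 0],
    [0, 0, 0],
  ],
  yaw=[0, 0, 0, 0, 0],
)

```text
clock: 46.72
eef_pos: [0.5126, -0.0076, 0.1478]
ee_rot: [180.0, -0.1, -148.2]
contact_force: [-2.0, -0.7, -7.2]
grip_width: 0.0356
grasp_force: 60.4
```

Call:
send_rows(
  claw=[25, 25, 25, 25, 25],
  linear=[
    [0, 0, 0],
    [0, 0, 0],
    [0, 0, 0],
    [0, 0, 0],
    [0, 0, 0],
  ],
  yaw=[8, 8, 8, 8, 0],
)

```text
clock: 47.35
eef_pos: [0.5131, -0.0051, 0.1475]
ee_rot: [179.6, -0.0, -179.9]
contact_force: [1.7, 2.1, -9.5]
grip_width: 0.0346
grasp_force: 87.7
```

Call:
send_rows(
  claw=[60, 60, 60, 60, 60],
  linear=[
    [0, 0, 0],
    [0, 0, 0],
    [0, -6, 0],
    [0, -6, 0],
    [0, -4, 0],
  ],
  yaw=[0, 0, -8, -8, 0],
)

```text
clock: 47.98
eef_pos: [0.5156, -0.0207, 0.1495]
ee_rot: [179.6, 0.2, -164.2]
contact_force: [-2.7, 14.0, 3.6]
grip_width: 0.0602
grasp_force: 7.2
```

Call:
send_rows(
  claw=[60, 60, 60, 0, 0],
  linear=[
    [0, 11, 0],
    [0, 0, -28],
    [0, 0, -22],
    [9.5, -1, 0],
    [0, 0, 3],
  ],
  yaw=[0, 0, 0, 0, 0],
)

```text
clock: 48.6
eef_pos: [0.5025, -0.0164, 0.1949]
ee_rot: [-180.0, -0.0, -164.2]
contact_force: [-0.0, -0.4, 0.6]
grip_width: 0.0245
grasp_force: 0.0
```

Call:
send_rows(
  claw=[0, 0, 0, 0, 0],
  linear=[
    [0, 0, 3],
    [0, 0, 2],
    [0, 0, 1.5],
    [0, 0, 1],
    [0, 0, 0],
  ],
  yaw=[0, 0, 0, 0, 0],
)

```text
clock: 49.22
eef_pos: [0.5033, -0.0161, 0.1877]
ee_rot: [180.0, -0.0, -164.2]
contact_force: [-0.5, -0.2, 0.4]
grip_width: -0.0
grasp_force: 0.1
```

Call:
send_rows(
  claw=[0, 0, 0],
  linear=[
    [-2, 2, 0.5],
    [0, 0, 0.6],
    [0, 0, 0],
  ],
  yaw=[0, 0, 0],
)

```text
clock: 49.6
eef_pos: [0.5036, -0.0149, 0.1874]
ee_rot: [-179.8, -0.2, -164.2]
contact_force: [-5.4, -4.3, 6.5]
grip_width: 0.0
grasp_force: 4.2
```

Call:
send_rows(
  claw=[0, 0, 0, 0, 0],
  linear=[
    [0, 0, -4],
    [-2, 2.5, 0],
    [0, 0, 2],
    [0, 0, 1.5],
    [0, 0, 0],
  ],
  yaw=[0, 0, 0, 0, 0],
)

```text
clock: 50.22
eef_pos: [0.5068, -0.0104, 0.1883]
ee_rot: [180.0, 0.1, -164.2]
contact_force: [-2.0, 0.5, 6.3]
grip_width: -0.0002
grasp_force: 3.1
```

Call:
send_rows(
  claw=[0, 0, 0],
  linear=[
    [0, 0, 1],
    [0, 0, 0.6],
    [0, 0, 0],
  ],
  yaw=[0, 0, 0],
)

```text
clock: 50.6
eef_pos: [0.5069, -0.0104, 0.1878]
ee_rot: [-180.0, 0.1, -164.2]
contact_force: [-3.7, 1.5, 11.4]
grip_width: 0.0002
grasp_force: 5.9
```

The clean touch gives a spindle height 0.2 mm below the rim reference, i.e. about 3.8, and counting the strokes gives about 4.3, so the nut is near 4.0. Next is the lever: grip the ball and follow its arc.

```bash
python3 - <<'E'
from h import *
F=np.load('F.npy'); c,s_=np.cos(F[2]),np.sin(F[2])
W=lambda fx,fy,z: np.array([F[0]+c*fx-s_*fy,F[1]+s_*fx+c*fy,z])
p,s,_=pose(); a=plan([p[0],p[1],.365],s,3); a=plan(W(.059,.001,.365),195.8,3,start=a); a=plan(W(.059,.001,.298),195.8,2,start=a)
print('arc');q=[np.array([.0443+.085*np.cos(t),.2294+.085*np.sin(t)])*1000 for t in np.radians(np.arange(80,208,5))]
print([(round(-(b-d)[0],1),round(-(b-d)[1],1)) for d,b in zip(q,q[1:])])
E
```

```text
linear [[-0.0, 0.0, -59.1], [-0.0, 0.0, -59.0], [-0.0, 0.0, -59.1]] yaw [-0.0, -0.0, -0.0]
linear [[-44.1, 0.1, -0.0], [-44.1, 0.1, -0.0], [-44.0, 0.1, -0.0]] yaw [0.0, 0.0, 0.0]
linear [[-0.0, 0.0, 33.5], [-0.0, 0.0, 33.5]] yaw [0.0, 0.0]
arc
[(np.float64(7.4), np.float64(-1.0)), (np.float64(7.4), np.float64(-0.3)), (np.float64(7.4), np.float64(0.3)), (np.float64(7.4), np.float64(1.0)), (np.float64(7.2), np.float64(1.6)), (np.float64(7.1), np.float64(2.2)), (np.float64(6.9), np.float64(2.8)), (np.float64(6.6), np.float64(3.4)), (np.float64(6.3), np.float64(4.0)), (np.float64(5.9), np.float64(4.5)), (np.float64(5.5), np.float64(5.0)), (np.float64(5.0), np.float64(5.5)), (np.float64(4.5), np.float64(5.9)), (np.float64(4.0), np.float64(6.3)), (np.float64(3.4), np.float64(6.6)), (np.float64(2.8), np.float64(6.9)), (np.float64(2.2), np.float64(7.1)), (np.float64(1.6), np.float64(7.2)), (np.float64(1.0), np.float64(7.4)), (np.float64(0.3), np.float64(7.4)), (np.float64(-0.3), np.float64(7.4)), (np.float64(-1.0), np.float64(7.4)), (np.float64(-1.6), np.float64(7.2)), (np.float64(-2.2), np.float64(7.1)), (np.float64(-2.8), np.float64(6.9))]
```

Call:
send_rows(
  claw=[0, 0, 0, 60, 60],
  linear=[
    [0, 0, -59],
    [0, 0, -59],
    [0, 0, -59],
    [-44, 0, 0],
    [-44, 0, 0],
  ],
  yaw=[0, 0, 0, 0, 0],
)

```text
clock: 51.22
eef_pos: [0.5921, 0.0135, 0.364]
ee_rot: [-179.9, 0.2, -164.2]
contact_force: [0.4, -0.5, 0.7]
grip_width: 0.0356
grasp_force: 0.0
```

Call:
send_rows(
  claw=[60, 60, 60, 60],
  linear=[
    [-44, 0, 0],
    [0, 0, 30],
    [0, 0, 25],
    [0, 0, 12],
  ],
  yaw=[0, 0, 0, 0],
)

```text
clock: 51.72
eef_pos: [0.6321, 0.0255, 0.2929]
ee_rot: [179.9, -0.2, -164.2]
contact_force: [-0.6, 0.2, 0.5]
grip_width: 0.0601
grasp_force: 0.0
```

Call:
send_rows(
  claw=[15, 15, 15, 15],
  linear=[
    [0, 0, 0],
    [0, 0, 0],
    [0, 0, 0],
    [0, 0, 0],
  ],
  yaw=[0, 0, 0, 0],
)

```text
clock: 52.22
eef_pos: [0.6335, 0.0246, 0.2968]
ee_rot: [-179.9, 0.1, -164.2]
contact_force: [-1.1, -3.9, 1.6]
grip_width: 0.0253
grasp_force: 59.0
```

Call:
send_rows(
  claw=[15, 15, 15, 15, 15],
  linear=[
    [7.4, 0, -1],
    [7.4, 0, -0.3],
    [7.4, 0, 0.3],
    [7.4, 0, 1],
    [7.2, 0, 1.6],
  ],
  yaw=[0, 0, 0, 0, 0],
)

```text
clock: 52.85
eef_pos: [0.5983, 0.015, 0.2954]
ee_rot: [-179.9, 0.2, -164.2]
contact_force: [4.2, -3.6, 5.3]
grip_width: 0.0242
grasp_force: 58.6
```

Call:
send_rows(
  claw=[15, 15, 15, 15, 15],
  linear=[
    [7.1, 0, 2.2],
    [6.9, 0, 2.8],
    [6.6, 0, 3.4],
    [6.3, 0, 4],
    [5.9, 0, 4.5],
  ],
  yaw=[0, 0, 0, 0, 0],
)

```text
clock: 53.48
eef_pos: [0.5652, 0.0064, 0.2763]
ee_rot: [180.0, -0.1, -164.2]
contact_force: [0.8, -0.9, -0.2]
grip_width: 0.0152
grasp_force: 0.0
```

```bash
cat > lv.py <<'E'
from h import *
F=np.load('F.npy'); p,s,o=pose(); c,s_=np.cos(F[2]),np.sin(F[2]); d=p-[F[0],F[1],0]
fx=c*d[0]+s_*d[1]; fy=-s_*d[0]+c*d[1]; v=np.array([fx-.0443,p[2]+.0155-.2294]); print('fx',fx,'fy',fy,'ang',np.degrees(np.arctan2(v[1],v[0]))%360,'r',np.linalg.norm(v),o['contact_force'],o['grip_width'])
E
python3 lv.py
```

```text
fx -0.01249523137911556 fy 0.0008537440279652057 ang 132.31953051732097 r 0.08435796550299002 [ 0.78193036 -0.93256784 -0.20235889] 0.015241618528089487
```

The ball slipped from the grip. I locate it and finish by pushing with shut fingers.

```bash
python3 - <<'E'
from h import *
F=np.load('F.npy'); c,s_=np.cos(F[2]),np.sin(F[2])
for n in ('scene','top','wrist'):
    w=snap(n)
    for x in arm.tip_of('lever_ball',w)[:2]:
        d=np.array(x['xyz'])-[F[0],F[1],0]; fx=c*d[0]+s_*d[1]; fy=-s_*d[0]+c*d[1]; v=np.array([fx-.0443,d[2]-.2294])
        print(n,np.round(x['xyz'],4),round(x['confidence'],2),'fx',round(fx,4),'fy',round(fy,4),'ang',np.degrees(np.arctan2(v[1],v[0]))%360,'r',np.linalg.norm(v))
E
python3 lv.py
```

```text
scene [0.6116 0.0188 0.313 ] 0.46 fx 0.0355 fy 0.0001 ang 96.02257608481634 r 0.08406398011511407
top [0.608  0.0165 0.3156] 0.6 fx 0.0314 fy -0.0011 ang 98.51792610871316 r 0.08716142804095467
top [ 0.578   0.0086 -0.0006] 0.53 fx 0.0004 fy -0.0005 ang 259.1872716114067 r 0.23415732293774758
fx -0.011457211296280922 fy 0.0004936889265573468 ang 131.375321499124 r 0.08435425598533026 [ 0.1407495  -0.62099371 -0.54390795] 0.015324644563167452
```

```bash
python3 - <<'E'
from h import *
F=np.load('F.npy'); c,s_=np.cos(F[2]),np.sin(F[2])
W=lambda fx,z: np.array([F[0]+c*fx,F[1]+s_*fx,z])
p,s,_=pose(); a=(p,s)
a=plan(W(-.0115,.347),195.8,2,start=a); a=plan(W(.068,.347),195.8,2,start=a); a=plan(W(.068,.3085),195.8,2,start=a)
def P(al):
    t=np.radians(al); k=max(0,1-(al-97)/90); m=max(0,1-(al-97)/50)
    return np.array([.0443+.085*np.cos(t)+.014*np.sin(t)+.011*k, .2294+.085*np.sin(t)-.014*np.cos(t)-.006*m])
q=[np.array([.068,.3085])]+[P(x) for x in range(97,209,5)]
r=[(round(-(b-d)[0]*1000,1),round(-(b-d)[1]*1000,1)) for d,b in zip(q,q[1:])]
print([tuple(map(float,x)) for x in r],len(r))
E
```

```text
linear [[0.0, -0.2, -34.9], [0.0, -0.3, -34.9]] yaw [0.0, 0.0]
linear [[-39.7, -0.0, -0.0], [-39.8, -0.0, -0.0]] yaw [0.0, 0.0]
linear [[0.0, -0.0, 19.2], [0.0, -0.0, 19.3]] yaw [0.0, 0.0]
[(9.2, -1.0), (8.1, -0.6), (8.1, 0.1), (8.0, 0.7), (7.9, 1.4), (7.7, 2.0), (7.4, 2.6), (7.1, 3.2), (6.8, 3.7), (6.4, 4.2), (5.9, 4.7), (5.4, 5.8), (4.9, 6.2), (4.4, 6.5), (3.8, 6.8), (3.2, 7.1), (2.5, 7.3), (1.9, 7.4), (1.2, 7.5), (-0.0, 7.5), (-0.7, 7.5), (-1.3, 7.4), (-2.0, 7.3)] 23
```

Call:
send_rows(
  claw=[15, 0, 0, 0, 0],
  linear=[
    [0, 0, -35],
    [0, 0, -35],
    [-39.7, 0, 0],
    [-39.8, 0, 0],
    [0, 0, 19],
  ],
  yaw=[0, 0, 0, 0, 0],
)

```text
clock: 54.4
eef_pos: [0.6462, 0.0286, 0.3288]
ee_rot: [-179.9, 0.3, -164.1]
contact_force: [-0.2, 0.4, -0.1]
grip_width: -0.0002
grasp_force: 0.0
```

Call:
send_rows(
  claw=[0, 0, 0, 0, 0],
  linear=[
    [0, 0, 19],
    [9.2, 0, -1],
    [8.1, 0, -0.6],
    [8.1, 0, 0.1],
    [8, 0, 0.7],
  ],
  yaw=[0, 0, 0, 0, 0],
)

```text
clock: 55.02
eef_pos: [0.6104, 0.0187, 0.3112]
ee_rot: [-180.0, 0.1, -164.2]
contact_force: [2.2, 0.9, -0.4]
grip_width: -0.0002
grasp_force: 0.8
```

Call:
send_rows(
  claw=[0, 0, 0, 0, 0],
  linear=[
    [7.9, 0, 1.4],
    [7.7, 0, 2],
    [7.4, 0, 2.6],
    [7.1, 0, 3.2],
    [6.8, 0, 3.7],
  ],
  yaw=[0, 0, 0, 0, 0],
)

```text
clock: 55.65
eef_pos: [0.5744, 0.0087, 0.2967]
ee_rot: [-180.0, -0.0, -164.2]
contact_force: [1.2, 0.7, -0.6]
grip_width: -0.0002
grasp_force: 0.7
```

Call:
send_rows(
  claw=[0, 0, 0, 0, 0],
  linear=[
    [6.4, 0, 4.2],
    [5.9, 0, 4.7],
    [5.4, 0, 5.8],
    [4.9, 0, 6.2],
    [4.4, 0, 6.5],
  ],
  yaw=[0, 0, 0, 0, 0],
)

```text
clock: 56.28
eef_pos: [0.5485, 0.0014, 0.269]
ee_rot: [180.0, -0.0, -164.2]
contact_force: [1.1, 0.9, 1.0]
grip_width: 0.0001
grasp_force: 0.6
```

Call:
send_rows(
  claw=[0, 0, 0, 0, 0],
  linear=[
    [3.8, 0, 6.8],
    [3.2, 0, 7.1],
    [2.5, 0, 7.3],
    [1.9, 0, 7.4],
    [1.2, 0, 7.5],
  ],
  yaw=[0, 0, 0, 0, 0],
)

```text
clock: 56.9
eef_pos: [0.5369, -0.002, 0.2331]
ee_rot: [-180.0, 0.0, -164.2]
contact_force: [1.7, 1.2, 1.9]
grip_width: -0.0
grasp_force: 1.0
```

Call:
send_rows(
  claw=[0, 0, 0],
  linear=[
    [0, 0, 6],
    [-0.5, 0, 5],
    [-1, 0, 4],
  ],
  yaw=[0, 0, 0],
)

```text
clock: 57.28
eef_pos: [0.5376, -0.0017, 0.2179]
ee_rot: [-180.0, -0.1, -164.2]
contact_force: [-0.1, -1.5, 3.3]
grip_width: 0.0002
grasp_force: 1.1
```

Call:
send_rows(
  claw=[0, 0, 0],
  linear=[
    [0, 0, 2.5],
    [0, 0, 2],
    [0, 0, 2],
  ],
  yaw=[0, 0, 0],
)

```text
clock: 57.65
eef_pos: [0.5383, -0.0016, 0.2134]
ee_rot: [-180.0, 0.0, -164.2]
contact_force: [-4.3, 1.1, 16.2]
grip_width: -0.0001
grasp_force: 7.3
```

Call:
send_rows(
  claw=[0, 0, 0],
  linear=[
    [0, 0, 2],
    [0, 0, 1.5],
    [0, 0, 0],
  ],
  yaw=[0, 0, 0],
)

```text
clock: 58.02
eef_pos: [0.5384, -0.0016, 0.213]
ee_rot: [-179.9, 0.1, -164.2]
contact_force: [-7.8, 1.4, 21.6]
grip_width: 0.0
grasp_force: 11.1
```

The lever is hard against its stop at z = 0.213, as predicted. I retreat and take the last look.

Call:
send_rows(
  claw=[0, 0, 0, 30, 30],
  linear=[
    [0, 0, -25],
    [0, 0, -50],
    [40, 0, -20],
    [50, 0, 0],
    [20, 0, 0],
  ],
  yaw=[0, 0, 0, 0, 0],
)

```text
clock: 58.65
eef_pos: [0.4302, -0.0317, 0.3033]
ee_rot: [180.0, -0.0, -164.2]
contact_force: [-0.6, -0.4, 0.1]
grip_width: 0.0302
grasp_force: 0.0
```

```bash
python3 - <<'E'
from h import *
np.set_printoptions(precision=4,suppress=True)
F=np.load('F.npy'); c,s_=np.cos(F[2]),np.sin(F[2])
w=snap('wrist');s=snap('scene')
for n,p in (('w',w),('s',s)):
  for q in ('lever_ball','nut_grip','slot_hub'):
    for x in arm.tip_of(q,p)[:2]:
        d=np.array(x['xyz'])-[F[0],F[1],0]; print(n,q,round(x['confidence'],2),'fix',round(c*d[0]+s_*d[1],4),round(-s_*d[0]+c*d[1],4),round(d[2],4))
print('expect ball',.0443+.085*np.cos(np.radians(200)),.2294+.085*np.sin(np.radians(200)),'nut closed',-.06,.160)
u=proj(w,pw(F,[.02,0,.1]))[0].astype(int); print(u)
v0=min(max(0,u[1]-100),200);u0=max(0,u[0]-100)
A=cv2.resize(w['color'][v0:v0+200,u0:u0+200],(400,400),interpolation=cv2.INTER_CUBIC)
u=proj(s,pw(F,[.02,0,.1]))[0].astype(int)
B=cv2.resize(s['color'][u[1]-40:u[1]+40,u[0]-40:u[0]+40],(400,400),interpolation=cv2.INTER_CUBIC)
cv2.imwrite('pics/c7.png',np.hstack([A,B]))
E
```

```text
w nut_grip 0.95 fix -0.0586 0.0018 0.1612
w slot_hub 0.78 fix -0.1365 -0.2081 0.0017
s lever_ball 0.53 fix -0.0321 0.0017 0.2008
s nut_grip 0.53 fix -0.0592 -0.0004 0.1574
s nut_grip 0.28 fix -0.0002 -0.0006 0.0543
s slot_hub 0.89 fix -0.1359 -0.2101 0.0006
s slot_hub 0.58 fix 0.0048 -0.0014 0.0567
expect ball -0.03557387276680222 0.20032828781731815 nut closed -0.06 0.16
[314 297]
```

View pics/c7.png

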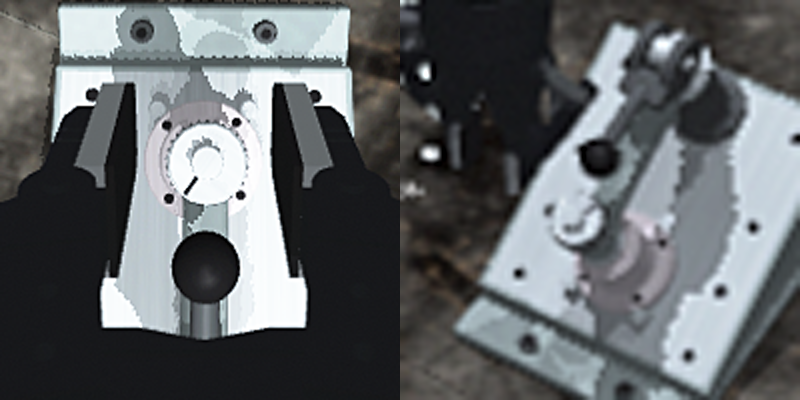

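The last picture shows the arm over the hub with the ball lying over it toward the nut, at (205,267) in the crop. The flange is still on both pins and the nut's mark points to (190,185). If the mark pointed straight out along the arm at zero, the setting is about 3.8 rad, which agrees with the touch measurement. I'll hand in.

```bash
python3 -c "
from plant import arm
print(arm.sign_off())"
```

```text
the job is handed in; nothing more can be done
None
```

I handed the job in at about 59 s, but the system gave no verdict: the slotted hub is on both pins with its slot about 2° off the slope line, the arm is at its stop, and the lever is fully closed. I estimate the nut at 3.8 rad, so the spring should be in about 3.7 mm, but I never measured the spring directly.

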